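Set the step attenuator to 7 and load it in the test dock

ROBOT

A 6-joint arm with a two-finger parallel gripper is mounted at the origin on the work surface. World frame = base frame: x ahead of the robot, y to its left, z up, the work surface at z = 0. Lengths are in m, angles in rad, forces in N, time in s.
With the tool pointing down it reaches from about 0.4 to 0.925 m from the base axis. Payload 12.5 kg.
Tool frame: the origin (TCP) lies on the centre line of the jaws, within the pads' length; the fingertips stand 8 mm ahead of it and the grasp point (between the pads) lies 11 mm behind it; z points along the fingers, y is the direction in which the jaws open and shut (so a half turn about z gives the same grasp; the last joint's range is limited). The gripper opens to 95 mm and grips with 3 to 60 N. Pads are 20 mm wide; open, the fingers measure 119 mm over their backs; the gripper's body (75 mm by 180 mm) begins 59 mm behind the grasp point.
Start: joints at [-1.334, 0.491, 1.559, -0, 1.092, -0.106], TCP at [0.21, -0.589, 0.201] pointing down, gripper open.
Joint ranges: [-3.1, 3.1], [-0.84, 2.19], [0.05, 2.79], [-1.13, 4.28], [0.06, 2.93], [-2.69, 2.69]. Speed limits (rad/s): [2.22, 2.22, 2.79, 3.14, 3.14, 3.14].

INTERFACE

Orientations are given as [roll, pitch, yaw] about the fixed x, y, z axes, in that order (R = Rz(yaw) Ry(pitch) Rx(roll)).
In Python, from cell import bot gives the robot as it stands. The module is installed in compiled form; this text tells all that it offers.
- The arm moves only by the tool arm_command, never from a script. Its argument "commands" is a list of rows, each a list of 5 numbers: the shift along the tool's x, y, z in m, then the turn about the tool's z in degrees, then the opening in per cent of the stroke, from 0 (shut) to 100 (fully open). A call has 1 to 12 rows; each row shifts and turns the pose as measured when the row begins, along the tool's axes as they then stand; what a row does not reach is not made up. A row lasts 1/10 s, in which the tool goes at most 50 mm and 8.59 degrees, less where a joint would pass 70% of its speed; a pose out of reach is approached as far as the arm can. A call with a gripper value outside its range is refused whole. The fingers move at their own pace and stop on an object; "squeeze" is the grip in N (left out, the last holds). Time passes only in rows, so rows that do not move let the fingers close. It gives the time, the measured TCP pose, the force and the opening at its end, in the units of the state.
- bot.sense(): the state, without advancing time (a new reading comes with each control period).
- bot.capture(name): name is "side" or "top"; returns a dict with "color" (384x512x3 uint8, red, green, blue), "intrinsics" (3x3 intrinsics, pixels), "eye" and "orientation" of the camera in the world. Camera axes: x right, y up, looking along -z (the intrinsics and any distortion apply to the point x, -y, -z); pixel columns grow to the right and rows downward; lengths in m; the calibration is good to about 2 mm. A picture is of the moment at which its call begins. There is no depth.
- bot.job_done(): hands the job in, once; it reports no verdict.
The state is a dict: "time_s": time; "qpos": joint angles; "qd": joint speeds; "joint_torque": joint torques, N m; "tcp_pos": TCP position; "tcp_rot": TCP orientation; "wrist_force": force on the tool from outside, world axes, zero at the start; "torque": the same for the moment, N m; "finger_gap": finger opening in m.
Only numpy, scipy, OpenCV 4.12 (cv2) and the standard library are available. Lean on these libraries where they do the work, as an engineer would, in place of code of your own. Each camera call takes 0.05 s, during which the arm holds its last target. There are 200 camera calls.

TASK

Take the step attenuator out of its storage caddy and set it down in the low steel holding nest; there turn its click sleeve until 7 clicks in at the index mark and let go of it. Then take it out and set it gently, flat and fully down, in the pocket of the green test dock with the sleeve still on 7, without dropping it, laying it over or disturbing the other things on the bench.

Things in the scene. Friction and masses are not known exactly. Their poses are not given: they have to be found in the camera images.
- attenuator: Step attenuator, about 0.38 kg: aluminium box 62 (x) x 46 (y) x 40 high (mm), origin at the centre of its underside, z up. A round black fluted sleeve, 42 diameter, stands on it from 42 to 76 mm above the underside, axis through the origin. A small red index mark lies on the box's top at its +x end. It fits the pockets either way round.
- sleeve (a joint): Sleeve angle (rad) on the box, growing counter-clockwise seen from above. Value n (0 to 9) clicks in at n*pi/6 (7 = 3.665); stops at 0 and 9. White numerals round the sleeve's top, numeral n at angle -n*pi/6 on it: the one at the box's +x index is the value set; a white radial bar points to 0. Takes about 0.05 N m; springs into the nearest click when let go.
- sleeve_grip (a point): On the sleeve's axis, 62 mm above the box's underside, a height to grip it for turning.
- caddy: Grey storage caddy, fixed, base plate 100 x 84, origin under its centre, where the attenuator starts, with its long side along the caddy's x. Pocket 66 x 50 mm (x by y) with its floor 8 mm above the table; walls 6 mm thick, topped by steep lead-in lips (3.5 mm out). Walls at the two short (+-x) ends reach 51 mm above the pocket floor and hide the box's short faces; the sills along +-y reach 14 mm.
- caddy_seat (a point): Centre of the caddy's pocket floor.
- nest: Steel holding nest, fixed, base plate 124 x 104, origin under its centre; keeps the box from turning. Pocket 66 x 50 mm (x by y) with its floor 8 mm above the table; walls 6 mm thick, topped by steep lead-in lips (3.5 mm out). All four sills reach only 14 mm above the pocket floor.
- nest_seat (a point): Centre of the nest's pocket floor.
- dock: Green test dock, fixed, base plate 112 x 96, origin under its centre. Pocket 66 x 50 mm (x by y) with its floor 8 mm above the table; walls 6 mm thick, topped by steep lead-in lips (3.5 mm out). Aluminium walls along the two long (+-y) sides reach 51 mm above the pocket floor and hide the box's long faces; the sills at the +-x ends reach 14 mm.
- dock_seat (a point): Centre of the dock's pocket floor.
- bottle: Bystander, leave alone: clear bottle, 48 diameter, 165 tall mm; origin under its centre.
- load: Bystander, leave alone: finned aluminium block 44 x 44 x 50 with a brass stub on top to 64 high (no sleeve) mm; origin under its centre.
- mouse: Bystander, leave alone: computer mouse, about 100 x 58 x 32 mm; origin under its centre.
- meter: Bystander, leave alone: handheld orange meter lying flat, 160 x 85 x 44 with its dial mm; origin under its centre.
- board: Bystander, leave alone: green circuit board 90 x 70, parts up to 20 high mm; origin under its centre.
- adapter: Bystander, leave alone: brass coax adapter standing up, 22 diameter, 34 tall mm; origin under its centre.
- cup: Bystander, leave alone: white cup, 72 diameter at the rim, 85 tall mm; origin under its centre.
Mind the look-alikes: they are no part of the job. Leave any blue or purple look-alike of the attenuator alone.

How it is judged:
On the way, in this order (a step that is already met when the one before it is completed fails the run):
1. the attenuator sits in the holding nest, its sleeve not yet on 7 (horizontal distance between attenuator and nest_seat below 0.006 m and z of attenuator in the frame of nest_seat between -0.004 and 0.004 m and angle between the x axis of attenuator and the x axis of nest, either way round below 0.12 rad and angle between attenuator's own z axis and vertical below 0.08 rad and not (value of joint sleeve between 3.535 and 3.795 rad)), for 0.2 s.
2. with the attenuator seated in the nest, its sleeve has clicked in at 7 and the fingers have let go (horizontal distance between attenuator and nest_seat below 0.006 m and z of attenuator in the frame of nest_seat between -0.004 and 0.004 m and angle between the x axis of attenuator and the x axis of nest, either way round below 0.12 rad and angle between attenuator's own z axis and vertical below 0.08 rad and value of joint sleeve between 3.535 and 3.795 rad and contact force between attenuator and the fingers below 0.1 N), for 0.2 s.
At the end, for the whole second after the job is handed in: The attenuator is released and at rest in the dock's pocket: within 6 mm of its centre, its underside within 4 mm of the pocket floor, square to it within 0.12 rad either way round and upright within 0.08 rad, its sleeve clicked in at 7 (3.665 +- 0.13 rad) (horizontal distance between attenuator and dock_seat below 0.006 m and z of attenuator in the frame of dock_seat between -0.004 and 0.004 m and angle between the x axis of attenuator and the x axis of dock, either way round below 0.12 rad and angle between attenuator's own z axis and vertical below 0.08 rad and value of joint sleeve between 3.535 and 3.795 rad and contact force between attenuator and the fingers below 0.1 N and linear speed of attenuator below 0.02 m/s and velocity of joint sleeve below 0.1 rad/s); the robot touches nothing.
It fails at once if one of the seven bystanders is disturbed (shifted over 20 mm) (distance of any of bottle, load, mouse, meter, board, adapter, cup from where it was at the start of the episode above 0.02 m).
It fails at once if the attenuator is dropped (falls free at over 0.6 m/s, some 18 mm) (linear speed of attenuator above 0.6 m/s and contact force between attenuator and the fingers below 0.1 N).
It fails at once if the attenuator is laid over (leans more than 0.8 rad) (angle between attenuator's own z axis and vertical above 0.8 rad).
It also fails if it takes over 72 s, if anything falls off the work surface, if the arm or the gripper's body presses on something with over 40 N, if the wrist force passes 120 N, or if a joint passes its speed limit or range.

## Working session

There is one attempt and no reset: what is moved stays moved. The work goes in short steps, Python scripts to look and compute and a tool call to move; the robot and the scene stay as the last step left them, time stands still between calls to the robot, and variables do not carry over. Pictures are saved under pics/ and viewed, about 8 in all and at most 12, crops included, and the job is handed in when it is done.

Besides the shell and the picture viewer there is one more tool, called after "Emit:" by a JSON object that holds its "fn" and its "kwargs". arm_command: Moves the arm, as the interface text tells. Its arguments: {"type":"object","properties":{"commands":{"type":"array","items":{"type":"array","items":{"type":"number"}}},"squeeze":{"type":"number"}},"required":["commands"]}

```bash
mkdir -p pics; cat > h.py <<'E'
import numpy as np, cv2
from cell import bot
def cap(n,f=None,crop=None,s=1):
    c=bot.capture(n); im=c["color"][:,:,::-1].copy()
    if f:
        o=im
        if crop: a,b,w,h=crop; o=im[b:b+h,a:a+w]
        cv2.imwrite("pics/"+f,cv2.resize(o,None,fx=s,fy=s,interpolation=cv2.INTER_CUBIC))
    return c
def R(c):
    o=np.array(c["orientation"],float)
    if o.shape==(3,3): return o
    from scipy.spatial.transform import Rotation as r
    return r.from_euler('xyz',o).as_matrix() if o.size==3 else r.from_quat(o).as_matrix()
def ray(c,u,v,z):
    K=np.array(c["intrinsics"]); d=np.linalg.inv(K)@[u,v,1]; d=R(c)@np.array([d[0],-d[1],-d[2]])
    e=np.array(c["eye"]); return e+d*(z-e[2])/d[2]
def proj(c,p):
    q=R(c).T@(np.array(p)-np.array(c["eye"])); q=np.array([q[0],-q[1],-q[2]]); q=np.array(c["intrinsics"])@q; return q[:2]/q[2]
E
python3 - <<'E'
from h import *
for n in("top","side"):
    c=cap(n,n+"0.png",s=1.5); print({k:v for k,v in c.items() if k!="color"})
print(bot.sense())
E
```

```text
{'intrinsics': array([[483.19869987,   0.        , 258.79823577],
       [  0.        , 483.19869987, 191.42816714],
       [  0.        ,   0.        ,   1.        ]]), 'eye': array([ 0.40168877, -0.00534331,  1.37485778]), 'orientation': array([ 0.1137588 , -0.00746006, -1.53998839])}
{'intrinsics': array([[385.32939273,   0.        , 253.24221923],
       [  0.        , 385.32939273, 194.58878039],
       [  0.        ,   0.        ,   1.        ]]), 'eye': array([ 0.44864665, -0.64859672,  0.70760861]), 'orientation': array([ 0.80171491,  0.0176402 , -0.21329686])}
{'time_s': 0.1, 'qpos': array([-1.33357107e+00,  4.91484407e-01,  1.55938370e+00,  1.70731114e-06,
        1.09168757e+00, -1.05594276e-01]), 'qd': array([ 0.0009838 , -0.00111196, -0.0008196 , -0.00039988, -0.00063544,
        0.00051387]), 'joint_torque': array([ 2.26521872e-03, -6.13621759e+01, -2.58606559e+01,  6.93851640e-02,
        4.70110180e-02, -5.36995617e-05]), 'tcp_pos': array([ 0.21006261, -0.5884055 ,  0.20063108]), 'tcp_rot': array([-3.14063515e+00, -1.03006991e-04,  3.42818696e-01]), 'wrist_force': array([-0.36850139, -0.72844345, -0.64979306]), 'torque': array([-0.01621365,  0.01797357, -0.02527929]), 'finger_gap': 0.09508425994349846}
```

View pics/top0.png

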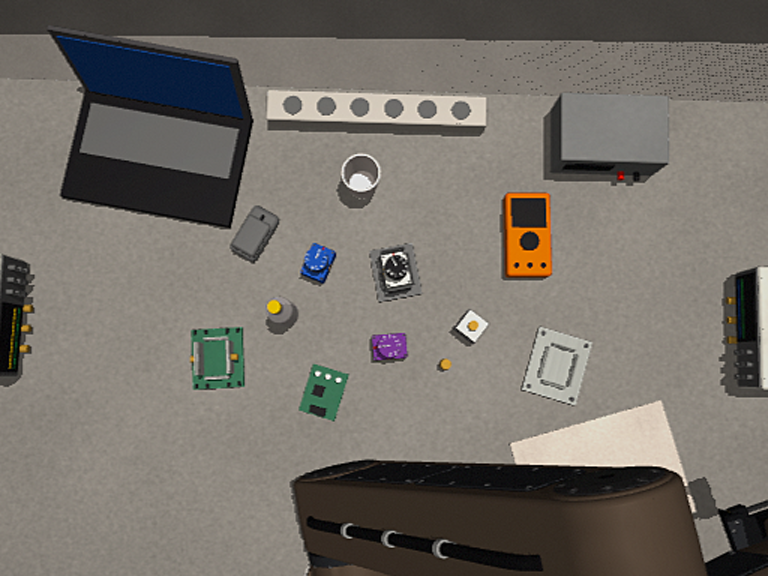

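View pics/side0.png

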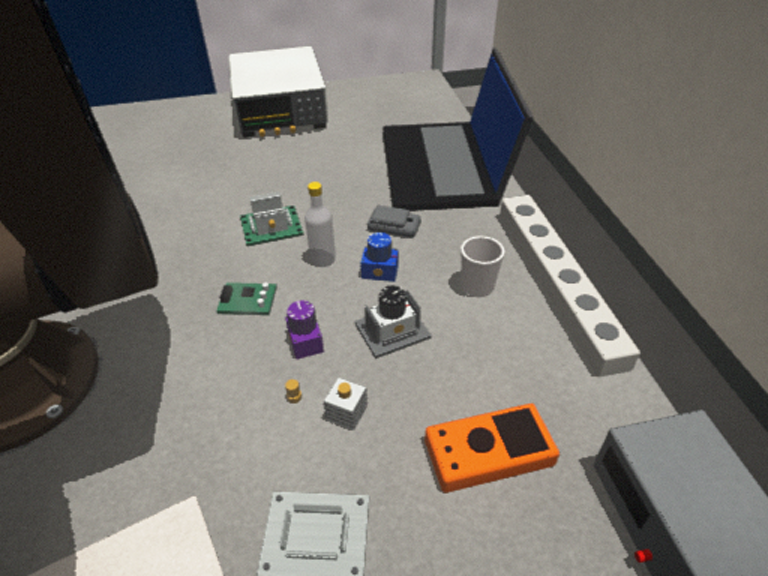

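The attenuator candidates in the top picture are blue (318,262), purple (388,347) and the one with the black sleeve and aluminium box in the grey caddy (397,270). I choose the last. The nest is at (556,365) and the dock, with long walls, at (217,358). The green thing at (323,391) is the board.

```bash
python3 - <<'E'
from h import *
c=cap("top");im=c["color"][:,:,::-1]
t=[]
for (u,v) in((264,181),(371,243),(145,239)):
    a=im[v-28:v+28,u-28:u+28]; t.append(cv2.resize(a,(392,392),interpolation=cv2.INTER_CUBIC)); 
s=cap("side");b=s["color"][:,:,::-1][180:236,234:290]; t.append(cv2.resize(b,(392,392),interpolation=cv2.INTER_CUBIC))
m=np.vstack([np.hstack(t[:2]),np.hstack(t[2:])]); cv2.imwrite("pics/m.png",cv2.resize(m,(600,600),interpolation=cv2.INTER_AREA))
E
```

```text
(no output)
```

View pics/m.png

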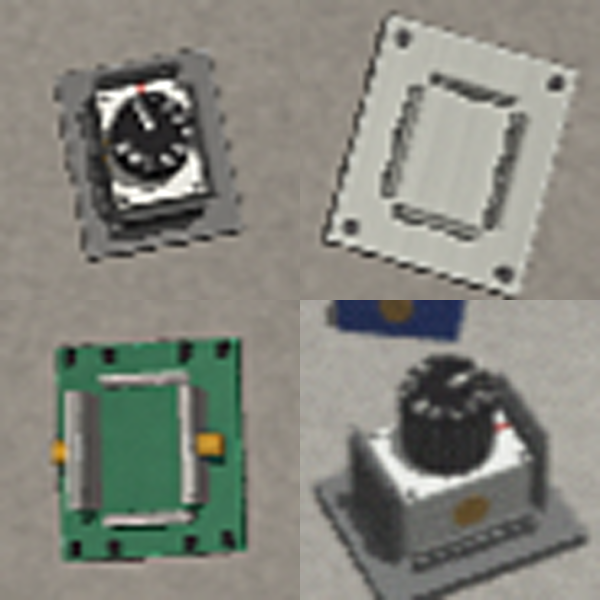

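The crop confirms the choice: black sleeve, aluminium box, red mark towards the far end of the caddy, bar near 0 or 1. Next I compute poses from the plate corners.

```bash
cat >> h.py <<'E'
def fit(c,P,o,s,lx,ly,z=.008):
    W=np.array([ray(c,o[0]+u/s,o[1]+v/s,z)[:2] for u,v in P])  # TL TR BR BL (image up = x)
    ctr=W.mean(0); d=(W[0]+W[1]-W[2]-W[3])/2; e=(W[0]+W[3]-W[1]-W[2])/2
    return ctr,np.arctan2(d[1],d[0]),np.arctan2(e[1],e[0])-np.pi/2,np.linalg.norm(d),np.linalg.norm(e)
def delta(p,yaw):
    s=bot.sense(); t=s["tcp_pos"]; y=s["tcp_rot"][2]; d=np.array(p)-t
    turn=-(yaw-y); turn=(turn+np.pi/2)%np.pi-np.pi/2
    yn=y-turn
    f=lambda a:(np.round([d[0]*np.cos(a)+d[1]*np.sin(a),d[0]*np.sin(a)-d[1]*np.cos(a),-d[2]],4))
    print("tcp",t.round(4),s["tcp_rot"].round(4),"gap",round(s["finger_gap"],4),"F",s["wrist_force"].round(1),"q6",s["qpos"][5].round(3),"t",s["time_s"])
    print("shift now-axes",f(y),"after-turn axes",f(yn),"turn deg",np.degrees(turn).round(2))
E
python3 - <<'E'
from h import *
c=cap("top");s=600/112
for n,P,o,b in(("caddy",[(60,82),(210,48),(243,232),(90,260)],(236,153),(100,84)),("nest",[(90,14),(278,72),(217,296),(25,240)],(343,215),(124,104)),("dock",[(57,47),(240,40),(245,253),(62,260)],(117,211),(112,96))):
    r=fit(c,P,o,s,*b); print(n,b,[np.round(x,4) for x in r])
    if n=="caddy": delta([*r[0],.2],(r[1]+r[2])/2)
for uv in((236+148/s,153+138/s),): print("sleeve top",ray(c,*uv,.084), "top box", ray(c,236+155/s,153+145/s,.048))
E
```

```text
caddy (100, 84) [array([ 0.5858, -0.0251]), np.float64(0.2004), np.float64(0.2354), np.float64(0.0987), np.float64(0.0825)]
tcp [ 0.2101 -0.5885  0.2009] [-3.1411 -0.      0.3428] gap 0.0951 F [-0.8 -0.5  0.5] q6 -0.106 t 0.25
shift now-axes [ 0.5432 -0.4043  0.0009] after-turn axes [ 0.4886 -0.4689  0.0009] turn deg 7.16
nest (124, 104) [array([ 0.4194, -0.3326]), np.float64(-0.2685), np.float64(-0.2608), np.float64(0.1231), np.float64(0.1037)]
dock (112, 96) [array([0.4137, 0.3043]), np.float64(0.081), np.float64(0.0691), np.float64(0.1114), np.float64(0.0958)]
sleeve top [ 0.58418978 -0.02238356  0.084     ] top box [ 0.5857403  -0.02658741  0.048     ]
```

Emit:
{"fn": "arm_command", "kwargs": {"commands": [[0.038,-0.028,0,0,85],[0.038,-0.028,0,0,85],[0.038,-0.028,0,0,85],[0.038,-0.028,0,0,85],[0.038,-0.028,0,0,85],[0.038,-0.028,0,0,85],[0.038,-0.028,0,0,85],[0.038,-0.028,0,0,85],[0.038,-0.028,0,0,85],[0.038,-0.028,0,0,85],[0.038,-0.028,0,0,85],[0.038,-0.028,0,0,85]], "squeeze": 25}}

```text
time_s: 1.45
tcp_pos: [0.5355, -0.1058, 0.2002]
tcp_rot: [3.14, -0.001, 0.333]
wrist_force: [-0.1, -1.5, 0.3]
finger_gap: 0.0808
```

```bash
python3 -c "
from h import *
delta([.585,-.0245,.14],.215)"
```

```text
tcp [ 0.5355 -0.1058  0.2002] [ 3.1403e+00 -9.0000e-04  3.3340e-01] gap 0.0808 F [-0.1 -1.5  0.3] q6 0.922 t 1.45
shift now-axes [ 0.0734 -0.0606  0.0602] after-turn axes [ 0.0657 -0.0689  0.0602] turn deg 6.78
```

Emit:
{"fn": "arm_command", "kwargs": {"commands": [[0.037,-0.03,0.03,0,85],[0.037,-0.031,0.03,0,85],[0,0,0,6.8,85],[0,0,0,0,85],[0,0,0,0,85]]}}

```text
time_s: 1.95
tcp_pos: [0.5823, -0.0272, 0.1463]
tcp_rot: [3.14, -0.003, 0.222]
wrist_force: [-0.4, -0.9, -0.4]
finger_gap: 0.0808
```

```bash
python3 -c "
from h import *
delta([.585,-.0245,.032],.215)
c=cap('side');im=c['color'][:,:,::-1];t=[cv2.resize(im[150:250,200:330],(520,400),interpolation=cv2.INTER_CUBIC)]
cv2.imwrite('pics/a.png',t[0])
for s in (1,-1): print(proj(c,np.array([.585,-.0245,.130])+s*.04*np.array([np.sin(.215),-np.cos(.215),0])))"
```

```text
tcp [ 0.5823 -0.0272  0.1463] [ 3.1397e+00 -3.0000e-03  2.2190e-01] gap 0.0808 F [-0.4 -0.9 -0.4] q6 1.19 t 1.95
shift now-axes [ 0.0033 -0.002   0.1143] after-turn axes [ 0.0032 -0.002   0.1143] turn deg 0.4
[266.15165606 192.63756187]
[250.95315099 170.94960744]
```

View pics/a.png

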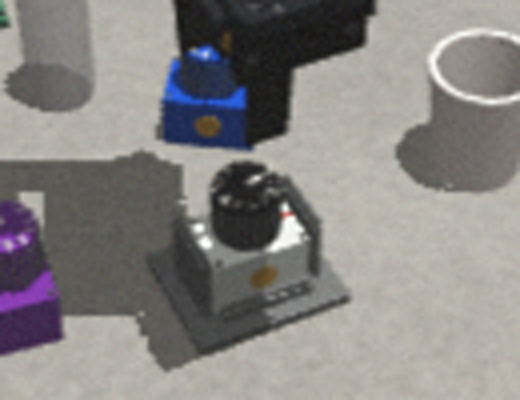

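The gripper hovers aligned over the caddy: near fingertip about (270,135) in the crop, as projected. Going down.

Emit:
{"fn": "arm_command", "kwargs": {"commands": [[0.0033,-0.002,0.03,0.4,85],[0,0,0.03,0,85],[0,0,0.03,0,85],[0,0,0.015,0,85],[0,0,0.005,0,85],[0,0,0,0,85]]}}

```text
time_s: 2.6
tcp_pos: [0.5871, -0.0307, 0.0379]
tcp_rot: [3.136, -0.012, 0.219]
wrist_force: [0.1, 1.4, 1.1]
finger_gap: 0.0809
```

```bash
python3 -c "
from h import *
delta([.585,-.0245,.033],.215)"
```

```text
tcp [ 0.5871 -0.0307  0.0379] [ 3.1359 -0.0117  0.2187] gap 0.0809 F [0.1 1.4 1.1] q6 1.189 t 2.6
shift now-axes [-0.0008 -0.0065  0.0049] after-turn axes [-0.0008 -0.0065  0.0049] turn deg 0.21
```

Emit:
{"fn": "arm_command", "kwargs": {"commands": [[-0.001,-0.005,0.005,0,85],[0,-0.0015,0,0,85],[0,0,0,0,30],[0,0,0,0,30],[0,0,0,0,30],[0,0,0,0,30]]}}

```text
time_s: 3.2
tcp_pos: [0.5863, -0.0248, 0.0365]
tcp_rot: [3.134, -0.017, 0.22]
wrist_force: [-0.1, -0.1, -0.4]
finger_gap: 0.0545
```

Emit:
{"fn": "arm_command", "kwargs": {"commands": [[0,0,0.002,0,30],[0,0,0,0,30],[0,0,0,0,30]]}}

```text
time_s: 3.5
tcp_pos: [0.587, -0.0254, 0.035]
tcp_rot: [3.133, -0.019, 0.22]
wrist_force: [-0.5, 0.5, 0.6]
finger_gap: 0.0419
```

Emit:
{"fn": "arm_command", "kwargs": {"commands": [[0,0,0,0,30],[0,0,0,0,30]]}}

```text
time_s: 3.7
tcp_pos: [0.587, -0.0254, 0.035]
tcp_rot: [3.133, -0.019, 0.22]
wrist_force: [-1.0, -1.2, 2.2]
finger_gap: 0.0413
```

```bash
python3 -c "
from h import *
delta([.585,-.0245,.033],.215)
c=cap('side','b.png',(200,140,130,100),5)"
```

```text
tcp [ 0.587  -0.0254  0.035 ] [ 3.1327 -0.0187  0.2197] gap 0.0413 F [-1.  -1.2  2.2] q6 1.198 t 3.7
shift now-axes [-0.0017 -0.0013  0.002 ] after-turn axes [-0.0017 -0.0013  0.002 ] turn deg 0.27
```

View pics/b.png

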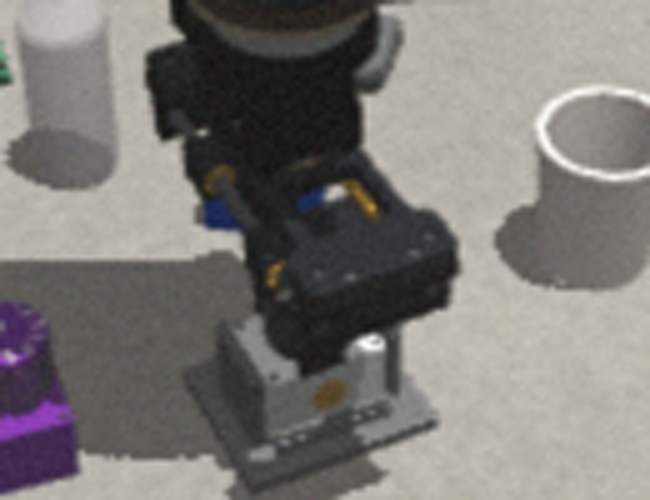

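```bash
python3 -c "
from h import *
c=cap('side');y=.22;g=np.array([np.sin(y),-np.cos(y),0]);f=np.array([np.cos(y),np.sin(y),0])
q=lambda p:((proj(c,p)-[200,140])*5).round()
T=np.array([.587,-.0254,0])
for z in(.027,.035,.05,.06): print('near finger inner',z,q(T+g*.021+[0,0,z]-0*f))
B=np.array([.585,-.0245,0])
for n,p in(('box top near -x',B+g*.023-f*.031+[0,0,.048]),('near +x',B+g*.023+f*.031+[0,0,.048]),('bot near -x',B+g*.023-f*.031+[0,0,.008]),('plate near -x',B+g*.042-f*.05+[0,0,.008]),('plate near +x',B+g*.042+f*.05+[0,0,.008])): print(n,q(p))
"
```

```text
near finger inner 0.027 [317. 395.]
near finger inner 0.035 [317. 383.]
near finger inner 0.05 [317. 362.]
near finger inner 0.06 [317. 347.]
box top near -x [254. 388.]
near +x [373. 346.]
bot near -x [256. 445.]
plate near -x [236. 486.]
plate near +x [424. 416.]
```

```bash
python3 -c "
from h import *
c=cap('side');y=.222;g=np.array([np.sin(y),-np.cos(y),0]);f=np.array([np.cos(y),np.sin(y),0])
T=np.array([.5823,-.0272,0])
for z in(.138,.15,.16): print(z,[((proj(c,T+g*(.0405+.0)+[0,0,z]+s*f)-[200,150])*4).round() for s in(-.01,.01)],[((proj(c,T+g*(.0525+.0)+[0,0,z]+s*f)-[200,150])*4).round() for s in(-.01,.01)])
y=.22;g=np.array([np.sin(y),-np.cos(y),0]);f=np.array([np.cos(y),np.sin(y),0]);T=np.array([.587,-.0254,0])
for z in(.027,.035,.045,.052): print(z,[((proj(c,T+g*r+[0,0,z]+s*f)-[200,140])*5).round() for r in(.021,.033) for s in(-.01,.01)])
print(bot.sense()['tcp_pos'],bot.sense()['finger_gap'])
c=cap('side','d.png',(240,185,48,48),12)
"
```

```text
0.138 [array([245., 170.]), array([279., 159.])] [array([255., 184.]), array([289., 173.])]
0.15 [array([245., 154.]), array([279., 142.])] [array([255., 168.]), array([289., 156.])]
0.16 [array([245., 140.]), array([279., 128.])] [array([255., 154.]), array([289., 142.])]
0.027 [array([298., 402.]), array([336., 388.]), array([309., 419.]), array([347., 405.])]
0.035 [array([298., 390.]), array([336., 377.]), array([309., 407.]), array([347., 394.])]
0.045 [array([298., 376.]), array([336., 362.]), array([309., 393.]), array([347., 379.])]
0.052 [array([298., 366.]), array([336., 352.]), array([309., 383.]), array([347., 369.])]
[ 0.58699142 -0.02534853  0.03497317] 0.0417331938088194
```

View pics/d.png

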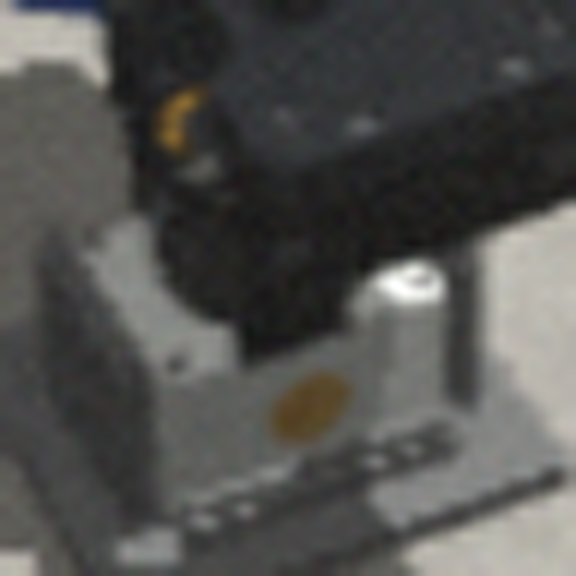

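The gap of 41.5 mm and the tip just above the box top (245,360 in the crop) show the pads are on the sleeve. So the fingertips stand about 20 mm higher than the reported TCP says. I open and go down about 27 mm in guarded steps.

Emit:
{"fn": "arm_command", "kwargs": {"commands": [[0,0,0,0,72],[0,0,0,0,72],[0,0,0,0,72],[0,0,0.007,0,72],[0,0,0.007,0,72],[0,0,0.007,0,72],[0,0,0.005,0,72]]}}

```text
time_s: 4.6
tcp_pos: [0.5871, -0.0252, 0.0065]
tcp_rot: [3.133, -0.018, 0.22]
wrist_force: [-0.0, -1.1, -0.1]
finger_gap: 0.0686
```

```bash
python3 -c "
from h import *
delta([.585,-.0245,.008],.215)
c=cap('side');im=c['color'][:,:,::-1];a=cv2.resize(im[180:240,230:300],(560,480),interpolation=cv2.INTER_CUBIC);cv2.imwrite('pics/e.png',a)"
```

```text
tcp [ 0.5871 -0.0252  0.0065] [ 3.1331 -0.0181  0.2198] gap 0.0686 F [-0.  -1.1 -0.1] q6 1.198 t 4.6
shift now-axes [-0.0019 -0.0011 -0.0015] after-turn axes [-0.0019 -0.0011 -0.0015] turn deg 0.27
```

View pics/e.png

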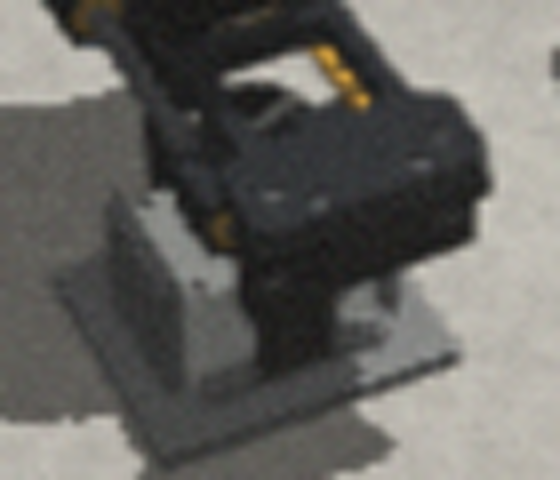

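```bash
python3 -c "
from h import *
c=cap('side');y=.22;g=np.array([np.sin(y),-np.cos(y),0]);f=np.array([np.cos(y),np.sin(y),0]);T=np.array([.587,-.0254,0])
q=lambda p:((proj(c,p)-[230,180])*8).round()
for z in(.008,.018,.026,.034): print(z,[q(T+g*.0463+[0,0,z]+s*f) for s in(-.01,.01)])
B=np.array([.585,-.0245,0])
print([q(B+g*.042+s*.05*f+[0,0,.008]) for s in(-1,1)])
print([q(B+g*.042+s*.05*f+[0,0,0]) for s in(-1,1)], q(B+g*.023-f*.031+[0,0,.048]))
"
```

```text
0.008 [array([274., 423.]), array([334., 401.])]
0.018 [array([274., 401.]), array([335., 379.])]
0.026 [array([274., 383.]), array([335., 361.])]
0.034 [array([274., 365.]), array([336., 342.])]
[array([137., 457.]), array([439., 346.])]
[array([138., 475.]), array([438., 364.])] [166. 301.]
```

The tip is now about 5 mm above the sill, beside the box's long face and centred on the orange label. Closing on the box.

Emit:
{"fn": "arm_command", "kwargs": {"commands": [[0,0,0,0,30],[0,0,0,0,30],[0,0,0,0,30],[0,0,0,0,30],[0,0,0,0,30],[0,0,0,0,30]], "squeeze": 30}}

```text
time_s: 5.3
tcp_pos: [0.5872, -0.0263, 0.0062]
tcp_rot: [3.132, -0.017, 0.219]
wrist_force: [0.1, -1.1, -3.1]
finger_gap: 0.0597
```

Emit:
{"fn": "arm_command", "kwargs": {"commands": [[0,0,0,0,30],[0,0,0,0,30],[0,0,0,0,30]]}}

```text
time_s: 5.6
tcp_pos: [0.5872, -0.0263, 0.0062]
tcp_rot: [3.132, -0.017, 0.219]
wrist_force: [1.2, -1.0, -2.8]
finger_gap: 0.0598
```

The gap stopped at 60 mm, so the tips are against the sills. I open, rise 6 mm and close again.

Emit:
{"fn": "arm_command", "kwargs": {"commands": [[0,0,0,0,74],[0,0,0,0,74],[0,0,0,0,74],[0,0,-0.005,0,74],[0,0,-0.001,0,74],[0,0,0,0,30],[0,0,0,0,30],[0,0,0,0,30],[0,0,0,0,30],[0,0,0,0,30],[0,0,0,0,30]]}}

```text
time_s: 6.7
tcp_pos: [0.5875, -0.0261, 0.0139]
tcp_rot: [3.132, -0.019, 0.22]
wrist_force: [0.3, 1.4, 1.6]
finger_gap: 0.0455
```

Emit:
{"fn": "arm_command", "kwargs": {"commands": [[0,0,-0.005,0,30],[0,0,-0.012,0,30],[0,0,-0.02,0,30],[0,0,-0.03,0,30],[0,0,-0.03,0,30],[0,0,-0.02,0,30],[0,0,0,0,30]], "squeeze": 40}}

```text
time_s: 7.4
tcp_pos: [0.5841, -0.0252, 0.1375]
tcp_rot: [3.133, -0.017, 0.22]
wrist_force: [0.2, 0.3, -3.5]
finger_gap: 0.0459
```

```bash
python3 -c "
from h import *
delta([.4194,-.3326,.13],-.265)
c=cap('side');im=c['color'][:,:,::-1];a=cv2.resize(im[130:250,200:340],(700,600),interpolation=cv2.INTER_CUBIC);cv2.imwrite('pics/f.png',a)"
```

```text
tcp [ 0.5841 -0.0252  0.1375] [ 3.1327 -0.0169  0.22  ] gap 0.0459 F [ 0.2  0.3 -3.5] q6 1.198 t 7.4
shift now-axes [-0.2278  0.2641  0.0075] after-turn axes [-0.0784  0.3398  0.0075] turn deg 27.79
```

View pics/f.png

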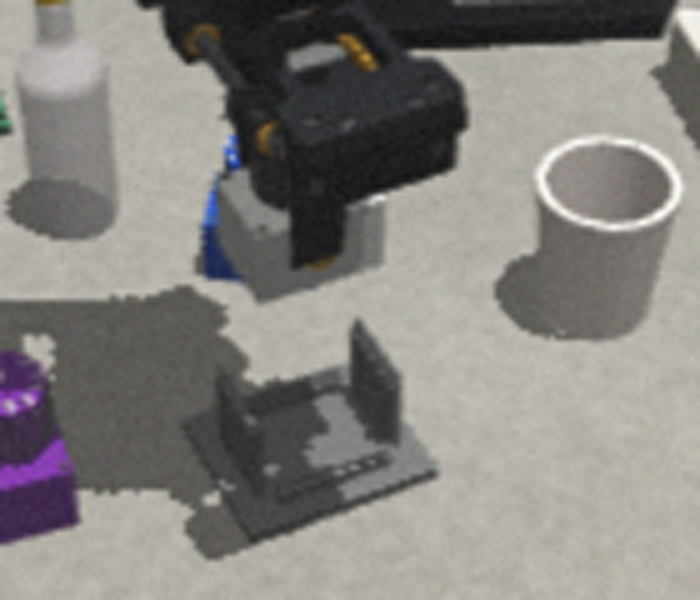

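The attenuator is held level and clear of the caddy. Now to the nest.

Emit:
{"fn": "arm_command", "kwargs": {"commands": [[-0.025,0.029,0,0,30],[-0.03,0.035,0,0,30],[-0.03,0.035,0,0,30],[-0.03,0.035,0,0,30],[-0.03,0.035,0,0,30],[-0.03,0.035,0,0,30],[-0.03,0.035,0,0,30],[0,0,0,7,30],[0,0,0,7,30],[0,0,0,7,30],[0,0,0,7,30]]}}

```text
time_s: 8.55
tcp_pos: [0.4237, -0.3109, 0.1217]
tcp_rot: [-3.135, -0.0, -0.283]
wrist_force: [0.8, -0.1, -2.3]
finger_gap: 0.0458
```

```bash
python3 -c "
from h import *
delta([.4194,-.3326,.08],-.265)"
```

```text
tcp [ 0.4237 -0.3109  0.1217] [-3.135  -0.     -0.2829] gap 0.0458 F [ 0.8 -0.1 -2.3] q6 1.086 t 8.55
shift now-axes [0.0019 0.022  0.0417] after-turn axes [0.0015 0.022  0.0417] turn deg -1.03
```

Emit:
{"fn": "arm_command", "kwargs": {"commands": [[0.001,0.012,0.02,-1,30],[0.001,0.01,0.025,0,30],[0,0,0.025,0,30],[0,0,0,0,30],[0,0,0,0,30]]}}

```text
time_s: 9.05
tcp_pos: [0.4174, -0.3312, 0.0452]
tcp_rot: [-3.131, 0.006, -0.271]
wrist_force: [0.0, -0.3, -2.3]
finger_gap: 0.0454
```

```bash
python3 -c "
from h import *
delta([.4194,-.3326,.0139],-.265)
c=cap('side');im=c['color'][:,:,::-1];a=im[260:384,140:280];cv2.imwrite('pics/g.png',cv2.resize(a,(672,595),interpolation=cv2.INTER_CUBIC))
y=-.265;g=np.array([np.sin(y),-np.cos(y),0]);f=np.array([np.cos(y),np.sin(y),0])
B=np.array([.4194,-.3326,0]); q=lambda p:((proj(c,p)-[140,260])*4.8).round()
s=bot.sense();T=s['tcp_pos']-[0,0,.006]
print('plate',[q(B+a*.062*f+b*.052*g+[0,0,.008]) for a,b in((1,1),(1,-1),(-1,-1),(-1,1))])
print('lip',[q(B+a*.0425*f+b*.0345*g+[0,0,.022]) for a,b in((1,1),(1,-1),(-1,-1),(-1,1))])
print('box bot',[q(T+a*.031*f+b*.023*g) for a,b in((1,1),(1,-1),(-1,-1),(-1,1))])
"
```

```text
tcp [ 0.4174 -0.3312  0.0452] [-3.1315  0.006  -0.2706] gap 0.0454 F [ 0.  -0.3 -2.3] q6 1.036 t 9.05
shift now-axes [0.0023 0.0009 0.0313] after-turn axes [0.0023 0.0009 0.0313] turn deg -0.32
plate [array([477., 607.]), array([497., 333.]), array([190., 321.]), array([136., 590.])]
lip [array([425., 539.]), array([443., 357.]), array([226., 348.]), array([193., 528.])]
box bot [array([387., 482.]), array([401., 360.]), array([239., 354.]), array([217., 475.])]
```

View pics/g.png

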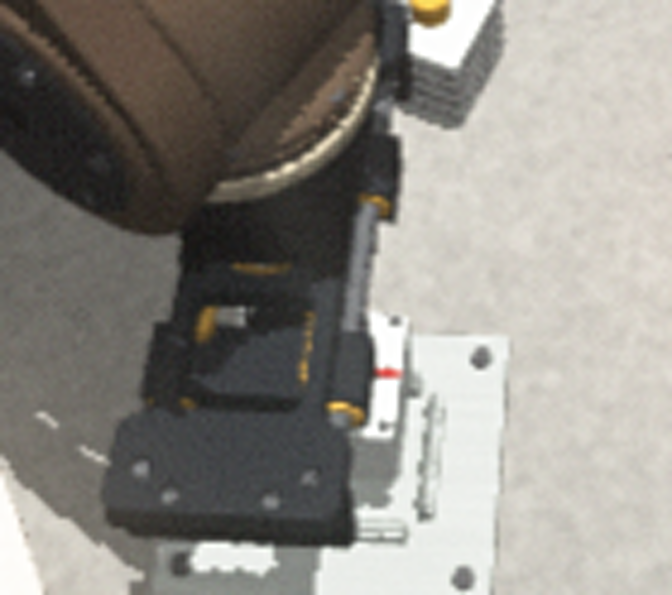

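```bash
python3 -c "
from h import *
c=cap('side')
y=-.27;g=np.array([np.sin(y),-np.cos(y),0]);f=np.array([np.cos(y),np.sin(y),0])
q=lambda p:((proj(c,p)-[140,260])*4.8).round()
T=bot.sense()['tcp_pos']-[0,0,.006]
for dz in(0,.003,-.003): print(dz,'top +x near, far, mark',[q(T+.031*f+b*.023*g+[0,0,.04+dz]) for b in(1,-1)],q(T+.028*f+[0,0,.04+dz]),'bot',q(T+.031*f+.023*g+[0,0,dz]))
"
```

```text
0 top +x near, far, mark [array([379., 434.]), array([394., 309.])] [378. 370.] bot [388. 483.]
0.003 top +x near, far, mark [array([378., 430.]), array([394., 305.])] [378. 366.] bot [387. 479.]
-0.003 top +x near, far, mark [array([380., 438.]), array([395., 313.])] [379. 373.] bot [388. 486.]
```

Box and plate show the same camera offset (about +12,+5 px), so their relative fit is as computed. Lowering with a small correction.

Emit:
{"fn": "arm_command", "kwargs": {"commands": [[0.001,0.001,0.008,-0.3,30],[0.001,0.0,0.008,0,30],[0,0,0.005,0,30],[0,0,0.004,0,30]]}}

```text
time_s: 9.55
tcp_pos: [0.4207, -0.3333, 0.0217]
tcp_rot: [-3.135, 0.0, -0.264]
wrist_force: [-0.4, 1.3, -3.8]
finger_gap: 0.0458
```

```bash
python3 -c "
from h import *
delta([.4194,-.3326,.0139],-.265)"
```

```text
tcp [ 0.4207 -0.3333  0.0217] [-3.1347e+00  4.0000e-04 -2.6390e-01] gap 0.0458 F [-0.4  1.3 -3.8] q6 1.03 t 9.55
shift now-axes [-0.0014 -0.0003  0.0078] after-turn axes [-0.0014 -0.0003  0.0078] turn deg 0.06
```

Emit:
{"fn": "arm_command", "kwargs": {"commands": [[-0.001,0,0.004,0,30],[0,0,0.003,0,30],[0,0,0.002,0,30]]}}

```text
time_s: 9.85
tcp_pos: [0.4194, -0.3323, 0.0134]
tcp_rot: [-3.134, 0.001, -0.264]
wrist_force: [-6.9, 10.5, 42.6]
finger_gap: 0.0458
```

Seated: z stops at 0.0134 with contact force. Releasing and rising for a look at the sleeve.

Emit:
{"fn": "arm_command", "kwargs": {"commands": [[0,0,-0.001,0,90],[0,0,0,0,90],[0,0,0,0,90],[0,0,0,0,90],[0,0,-0.02,0,90],[0,0,-0.04,0,90],[0,0,-0.045,0,90],[0,0,-0.045,0,90],[0,0,-0.045,0,90],[0,0,0,0,90]]}}

```text
time_s: 10.85
tcp_pos: [0.4191, -0.3341, 0.216]
tcp_rot: [-3.134, 0.002, -0.264]
wrist_force: [0.1, -0.8, 0.3]
finger_gap: 0.0853
```

```bash
python3 -c "
from h import *
delta([.4194,-.3326,.0139],-.265)
c=cap('side');im=c['color'][:,:,::-1];a=im[280:384,150:270]
t=cap('top');b=t['color'][:,:,::-1][204:284,330:410]
m=np.hstack([cv2.resize(a,(480,416),interpolation=cv2.INTER_CUBIC),cv2.resize(b,(320,320),interpolation=cv2.INTER_CUBIC)[:, :] if 0 else cv2.copyMakeBorder(cv2.resize(b,(320,320),interpolation=cv2.INTER_CUBIC),0,96,0,0,0)])
cv2.imwrite('pics/i.png',m)"
```

```text
tcp [ 0.4191 -0.3341  0.216 ] [-3.1336e+00  2.1000e-03 -2.6390e-01] gap 0.0853 F [ 0.1 -0.8  0.3] q6 1.032 t 10.85
shift now-axes [-1.000e-04 -1.500e-03  2.021e-01] after-turn axes [-1.000e-04 -1.500e-03  2.021e-01] turn deg 0.06
```

View pics/i.png

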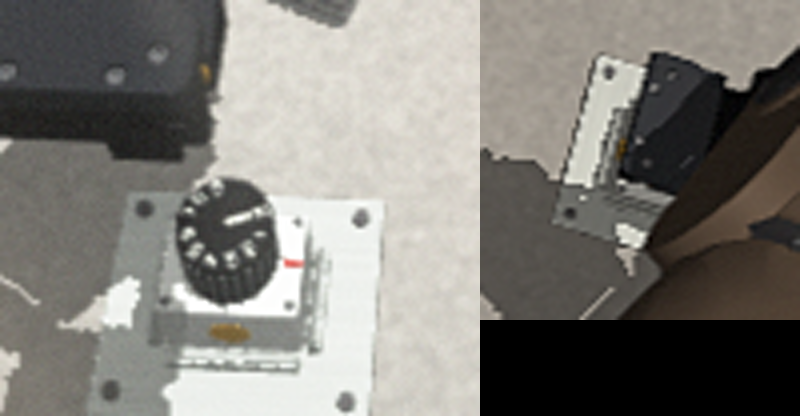

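```bash
cat >> h.py <<'E'
def ang(p,q,o,s,z=.084):
    c=cap('side'); a=ray(c,o[0]+p[0]/s,o[1]+p[1]/s,z);b=ray(c,o[0]+q[0]/s,o[1]+q[1]/s,z); d=b-a
    return np.degrees(np.arctan2(d[1],d[0])), a.round(4)
E
python3 -c "
from h import *
print(ang((222,221),(262,207),(150,280),4), 'minus nest yaw', -15.2)
c=cap('side'); print('index',ray(c,150+292/4,280+264/4,.048),'sleeve ellipse ctr',ray(c,150+225/4,280+223/4,.084))
print('plate +x far corner',ray(c,150+385/4,280+202/4,.008))"
```

```text
(np.float64(7.994711999644379), array([ 0.423 , -0.3327,  0.084 ])) minus nest yaw -15.2
index [ 0.44912323 -0.34088636  0.048     ] sleeve ellipse ctr [ 0.42417814 -0.33389259  0.084     ]
plate +x far corner [ 0.4973947  -0.30197928  0.008     ]
```

```bash
cat >> h.py <<'E'
def polar(ctr,yaw,z=.084):
    c=cap('side'); im=c['color'].astype(np.float32).mean(2)
    A=np.arange(0,360,6)
    for r in(.007,.010,.013,.016,.0185):
        P=np.array([proj(c,[ctr[0]+r*np.cos(yaw+np.radians(a)),ctr[1]+r*np.sin(yaw+np.radians(a)),z]) for a in A],np.float32)
        print(r,cv2.remap(im,P[None,:,0].copy(),P[None,:,1].copy(),cv2.INTER_LINEAR)[0].astype(int).tolist())
E
python3 -c "
from h import *
polar((.4242,-.3339),-.265)"
```

```text
0.007 [72, 100, 127, 170, 213, 246, 217, 184, 146, 116, 93, 75, 65, 63, 65, 66, 67, 67, 66, 65, 65, 65, 64, 63, 62, 62, 62, 62, 62, 62, 62, 62, 62, 63, 63, 62, 61, 62, 63, 63, 62, 62, 62, 60, 61, 64, 66, 65, 64, 66, 68, 69, 69, 70, 71, 71, 69, 67, 67, 67]
0.01 [69, 80, 102, 149, 189, 208, 168, 111, 82, 74, 70, 68, 68, 70, 70, 70, 70, 70, 68, 65, 61, 62, 63, 61, 62, 61, 61, 61, 60, 60, 60, 59, 60, 59, 56, 57, 61, 61, 60, 60, 59, 60, 62, 64, 65, 66, 69, 73, 74, 71, 75, 80, 89, 91, 89, 78, 73, 70, 71, 71]
0.013 [68, 74, 100, 138, 180, 189, 152, 84, 72, 73, 72, 72, 71, 71, 69, 69, 69, 72, 76, 84, 75, 68, 66, 68, 62, 60, 59, 59, 61, 59, 58, 68, 93, 99, 78, 70, 91, 123, 133, 79, 65, 85, 72, 62, 67, 92, 146, 186, 169, 117, 78, 100, 154, 161, 147, 113, 80, 116, 125, 81]
0.016 [70, 67, 88, 144, 173, 157, 102, 67, 66, 68, 67, 68, 69, 67, 69, 69, 70, 91, 119, 130, 100, 71, 130, 131, 138, 91, 94, 118, 88, 57, 64, 124, 206, 179, 105, 73, 132, 168, 155, 114, 93, 177, 222, 191, 88, 68, 101, 157, 133, 108, 76, 100, 185, 180, 110, 80, 77, 109, 167, 86]
0.0185 [79, 87, 109, 167, 161, 153, 115, 96, 85, 85, 79, 81, 71, 77, 77, 75, 74, 113, 185, 183, 111, 60, 118, 137, 155, 105, 97, 178, 78, 46, 50, 80, 125, 148, 108, 67, 82, 151, 166, 103, 70, 88, 104, 114, 87, 59, 79, 134, 140, 84, 69, 76, 104, 129, 75, 65, 66, 76, 79, 67]
```

The bar peaks at +27–30° from the index, so the sleeve is on 1 and needs +180° CCW. Going down to sleeve height.

Emit:
{"fn": "arm_command", "kwargs": {"commands": [[0,-0.0015,0.045,0,90],[0,0,0.045,0,90],[0,0,0.04,0,90],[0,0,0.02,0,90],[0,0,0.008,0,90],[0,0,0,0,90]], "squeeze": 12}}

```text
time_s: 11.7
tcp_pos: [0.4143, -0.326, 0.0396]
tcp_rot: [-3.123, 0.02, -0.264]
wrist_force: [0.9, -0.0, 0.7]
finger_gap: 0.0855
```

```bash
python3 -c "
from h import *
delta([.4194,-.3325,.040],-.265)"
```

```text
tcp [ 0.4143 -0.326   0.0396] [-3.123   0.0202 -0.2642] gap 0.0855 F [ 0.9 -0.   0.7] q6 1.032 t 11.7
shift now-axes [ 0.0067  0.0049 -0.0004] after-turn axes [ 0.0067  0.0049 -0.0004] turn deg 0.05
```

Emit:
{"fn": "arm_command", "kwargs": {"commands": [[0.0065,0.005,0,0,90],[0,0,0,0,90],[0,0,0,0,40],[0,0,0,0,40],[0,0,0,0,40],[0,0,0,0,40],[0,0,0,0,40],[0,0,0,0,40],[0,0,0,0,40]]}}

```text
time_s: 12.6
tcp_pos: [0.4211, -0.3344, 0.0433]
tcp_rot: [-3.126, 0.015, -0.264]
wrist_force: [0.7, -0.2, -1.7]
finger_gap: 0.042
```

Emit:
{"fn": "arm_command", "kwargs": {"commands": [[-0.001,0,0,0,40],[0,0,0,-6,40],[0,0,0,-8,40],[0,0,0,-8,40],[0,0,0,-8,40]]}}

```text
time_s: 13.1
tcp_pos: [0.4204, -0.3354, 0.0435]
tcp_rot: [-3.123, 0.004, 0.275]
wrist_force: [1.1, -0.4, -1.0]
finger_gap: 0.0418
```

```bash
python3 -c "
from h import *
delta([.4200,-.333,.0433],-.265); print(bot.sense()['torque'],np.degrees(bot.sense()['tcp_rot'][2]+.264))"
```

```text
tcp [ 0.4204 -0.3354  0.0435] [-3.1234  0.0039  0.2751] gap 0.0418 F [ 1.1 -0.4 -1. ] q6 0.49 t 13.1
shift now-axes [ 0.0002 -0.0025  0.0002] after-turn axes [-0.0011 -0.0022  0.0002] turn deg 30.95
[-0.31569306  0.04735515 -0.40691371] 30.889169363274238
```

Emit:
{"fn": "arm_command", "kwargs": {"commands": [[0,-0.001,0,-8,40],[0,0,0,-8,40],[0,0,0,-8,40],[0,0,0,-8,40],[0,0,0,-8,40],[0,0,0,-8,40],[0,0,0,-8,40],[0,0,0,-8,40]]}}

```text
time_s: 13.9
tcp_pos: [0.4217, -0.3364, 0.0434]
tcp_rot: [-3.136, -0.012, 1.435]
wrist_force: [1.9, 0.4, -1.5]
finger_gap: 0.0416
```

```bash
python3 -c "
from h import *
delta([.4200,-.333,.0433],-.265); print(bot.sense()['torque'],np.degrees(bot.sense()['tcp_rot'][2]+.264))"
```

```text
tcp [ 0.4217 -0.3364  0.0434] [-3.1364 -0.0125  1.4348] gap 0.0416 F [ 1.9  0.4 -1.5] q6 -0.672 t 13.9
shift now-axes [ 0.0032 -0.0022  0.0001] after-turn axes [0.0026 0.0029 0.0001] turn deg -82.61
[ 0.03181946 -0.45305613 -0.4118018 ] 97.33325848548954
```

Emit:
{"fn": "arm_command", "kwargs": {"commands": [[0.001,-0.001,0,-8,40],[0.001,0,0,-8,40],[0,0,0,-8,40],[0,0,0,-8,40],[0,0,0,-8,40],[0,0,0,-8,40],[0,0,0,-8,40],[0,0,0,-8,40],[0,0,0,-8,40]]}}

```text
time_s: 14.8
tcp_pos: [0.4247, -0.3371, 0.0441]
tcp_rot: [3.132, 0.003, 2.738]
wrist_force: [0.8, 0.1, 0.7]
finger_gap: 0.0422
```

```bash
python3 -c "
from h import *
delta([.4200,-.333,.0433],-.265); print(bot.sense()['torque'],np.degrees(bot.sense()['tcp_rot'][2]+.264))"
```

```text
tcp [ 0.4247 -0.3371  0.0441] [3.1324e+00 3.1000e-03 2.7377e+00] gap 0.0422 F [0.8 0.1 0.7] q6 -1.978 t 14.8
shift now-axes [0.0059 0.0019 0.0008] after-turn axes [0.0056 0.0027 0.0008] turn deg -7.96
[ 0.14249486 -0.22123021  0.01032021] 171.9831086778315
```

Emit:
{"fn": "arm_command", "kwargs": {"commands": [[0.003,0.001,0,-7,40],[0.002,0,0,-2,40],[0,0,0,0,40]]}}

```text
time_s: 15.1
tcp_pos: [0.4224, -0.3358, 0.045]
tcp_rot: [3.135, 0.01, 2.905]
wrist_force: [1.4, 1.5, -2.7]
finger_gap: 0.0417
```

```bash
python3 -c "
from h import *
delta([.4200,-.333,.0433],-.265); print(bot.sense()['torque'],np.degrees(bot.sense()['tcp_rot'][2]+.264))"
```

```text
tcp [ 0.4224 -0.3358  0.045 ] [3.1354 0.0102 2.9047] gap 0.0417 F [ 1.4  1.5 -2.7] q6 -2.148 t 15.1
shift now-axes [0.003  0.0021 0.0017] after-turn axes [0.003  0.0021 0.0017] turn deg 1.61
[ 0.27513333 -0.54482661 -0.08788716] 181.5506388619673
```

Turned 181.5°. Releasing, rising and measuring the sleeve.

Emit:
{"fn": "arm_command", "kwargs": {"commands": [[0,0,0,0,95],[0,0,0,0,95],[0,0,0,0,95],[0,0,0,0,95],[0,0,0,0,95],[0,0,-0.03,0,95],[0,0,-0.04,0,95],[0,0,-0.045,0,95],[0,0,-0.045,0,95],[0,0,0,0,95]]}}

```text
time_s: 16.1
tcp_pos: [0.4194, -0.336, 0.2091]
tcp_rot: [3.133, 0.004, 2.9]
wrist_force: [0.3, -0.9, -0.3]
finger_gap: 0.0904
```

```bash
python3 -c "
from h import *
polar((.4242,-.3339),-.265)
c=cap('side','j.png',(150,280,120,104),5)
delta([.4194,-.3325,.1],-.265-np.pi/2)"
```

```text
0.007 [73, 72, 71, 72, 73, 74, 73, 72, 72, 70, 68, 67, 66, 69, 73, 88, 123, 156, 189, 231, 226, 207, 191, 156, 114, 79, 76, 75, 72, 68, 64, 63, 61, 60, 60, 61, 63, 63, 62, 62, 61, 62, 62, 63, 64, 66, 68, 68, 68, 68, 69, 70, 70, 71, 71, 69, 69, 70, 72, 72]
0.01 [130, 100, 77, 77, 90, 106, 115, 114, 97, 81, 76, 74, 69, 69, 76, 91, 157, 214, 220, 199, 158, 117, 73, 67, 61, 58, 58, 60, 62, 62, 61, 61, 62, 62, 61, 61, 62, 61, 59, 59, 61, 61, 61, 62, 64, 64, 63, 65, 67, 65, 67, 70, 73, 73, 72, 69, 72, 92, 137, 147]
0.013 [151, 108, 86, 95, 143, 173, 167, 142, 103, 95, 130, 117, 92, 71, 72, 93, 113, 133, 144, 101, 81, 62, 60, 60, 62, 58, 58, 57, 59, 61, 61, 62, 63, 60, 58, 57, 58, 58, 58, 61, 60, 61, 75, 76, 81, 77, 80, 127, 164, 151, 106, 76, 109, 129, 104, 92, 77, 102, 160, 212]
0.016 [179, 115, 87, 93, 128, 162, 158, 102, 91, 96, 163, 135, 88, 71, 77, 125, 161, 149, 155, 103, 67, 62, 62, 59, 59, 60, 60, 58, 54, 60, 91, 109, 93, 68, 88, 141, 123, 80, 75, 76, 62, 72, 121, 180, 150, 150, 90, 122, 179, 186, 121, 79, 110, 171, 168, 152, 83, 72, 113, 198]
0.0185 [158, 194, 187, 202, 213, 222, 235, 217, 182, 172, 181, 181, 163, 149, 151, 159, 178, 173, 157, 107, 80, 69, 65, 62, 57, 53, 50, 47, 43, 61, 100, 105, 76, 59, 133, 169, 129, 80, 93, 105, 69, 61, 88, 174, 219, 154, 71, 71, 134, 174, 106, 71, 78, 97, 91, 98, 86, 71, 95, 134]
tcp [ 0.4181 -0.3347  0.2046] [ 3.1290e+00 -1.6000e-03  2.9001e+00] gap 0.0908 F [ 0.   0.2 -1.5] q6 -2.139 t 16.2
shift now-axes [-0.0007  0.0024  0.1046] after-turn axes [-0.0025 -0.0007  0.1046] turn deg -88.65
```

View pics/j.png

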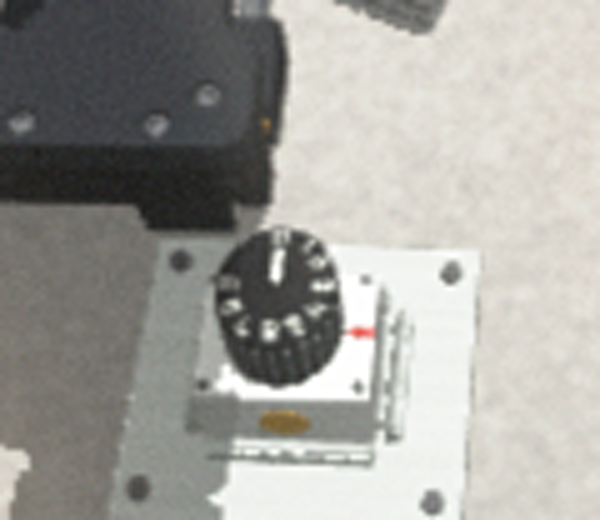

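```bash
python3 -c "
from h import *
print(ang((275,281),(279,248),(150,280),5)[0]+15.2)
for ct in((280,281),):
  c=cap('side');w=ray(c,150+ct[0]/5,280+ct[1]/5,.084);print(w)
  for n,p in enumerate([(280,238),(312,250),(322,262),(323,287),(315,310),(293,325),(270,328),(243,325),(230,303),(228,283)]): 
    v=ray(c,150+p[0]/5,280+p[1]/5,.084)-w; print(n,np.degrees(np.arctan2(v[1],v[0])).round()+15,np.hypot(*v[:2]).round(4))
polar(w,-.265)
print(bot.sense()['torque'],bot.sense()['wrist_force'])"
```

```text
91.46563935683444
[ 0.42366484 -0.33459029  0.084     ]
0 98.0 0.0155
1 50.0 0.0148
2 29.0 0.0153
3 -6.0 0.0149
4 -36.0 0.0162
5 -67.0 0.0163
6 -94.0 0.0164
7 -123.0 0.0187
8 -152.0 0.0178
9 185.0 0.0176
0.007 [70, 69, 70, 71, 71, 72, 71, 71, 71, 71, 70, 69, 68, 69, 70, 105, 136, 176, 218, 240, 219, 203, 165, 123, 82, 73, 71, 68, 63, 60, 60, 60, 60, 60, 60, 60, 61, 62, 65, 64, 63, 61, 60, 61, 64, 63, 63, 64, 67, 68, 68, 69, 70, 70, 68, 68, 69, 70, 71, 71]
0.01 [131, 114, 85, 74, 74, 84, 90, 93, 91, 77, 73, 72, 69, 65, 79, 110, 177, 213, 232, 187, 142, 93, 69, 64, 60, 59, 60, 61, 60, 61, 62, 60, 60, 62, 61, 59, 59, 60, 62, 63, 62, 60, 61, 61, 62, 64, 63, 65, 67, 72, 70, 65, 74, 75, 71, 69, 68, 75, 98, 136]
0.013 [192, 139, 88, 84, 115, 152, 161, 146, 110, 100, 109, 101, 84, 69, 66, 83, 115, 136, 135, 102, 72, 66, 64, 59, 59, 59, 60, 61, 61, 59, 62, 64, 62, 59, 59, 60, 58, 61, 58, 59, 61, 65, 92, 121, 122, 99, 98, 133, 169, 189, 154, 93, 93, 127, 126, 105, 90, 84, 116, 193]
0.016 [197, 152, 97, 81, 99, 167, 162, 117, 82, 88, 136, 134, 84, 70, 76, 135, 142, 158, 137, 90, 65, 60, 60, 62, 59, 59, 59, 56, 52, 75, 101, 102, 71, 72, 141, 176, 131, 64, 86, 83, 61, 61, 108, 170, 185, 158, 99, 93, 143, 180, 142, 91, 87, 138, 181, 172, 114, 71, 94, 164]
0.0185 [147, 161, 171, 169, 179, 195, 211, 196, 152, 138, 158, 140, 126, 113, 111, 151, 179, 184, 140, 84, 58, 60, 60, 57, 54, 50, 49, 44, 45, 81, 108, 102, 57, 60, 153, 144, 102, 57, 102, 119, 85, 61, 68, 143, 206, 163, 86, 63, 94, 171, 135, 72, 71, 89, 82, 89, 106, 70, 73, 118]
[ 0.09938706 -0.12997609 -0.03748986] [ 0.55816743  0.96413386 -0.60053782]
```

The picture shows the bar pointing up-image (279,250), at about +91° from the index: value 3. So most of the turn slipped, with the light grip and the TCP wandering 3–6 mm off axis. I turn back at height and regrip harder and better centred, for +120°.

Emit:
{"fn": "arm_command", "kwargs": {"commands": [[0,0,0,8.5,95],[0,0,0,8.5,95],[0,0,0,8.5,95],[0,0,0,8.5,95],[0,0,0,8.5,95],[0,0,0,8.5,95],[0,0,0,8.5,95],[0,0,0,8.5,95],[0,0,0,8.5,95],[0,0,0,8.5,95],[0,0,0,8.5,95],[0,0,0,8.5,95]]}}

```text
time_s: 17.55
tcp_pos: [0.4134, -0.3301, 0.1839]
tcp_rot: [-3.103, -0.023, 1.096]
wrist_force: [0.4, -0.7, 0.2]
finger_gap: 0.0904
```

Emit:
{"fn": "arm_command", "kwargs": {"commands": [[0,0,0,8.5,95],[0,0,0,8.5,95],[0,0,0,4,95],[0,0,0,0,95]]}}

```text
time_s: 17.95
tcp_pos: [0.412, -0.3287, 0.1778]
tcp_rot: [-3.086, -0.007, 0.72]
wrist_force: [-1.1, 0.3, 0.1]
finger_gap: 0.0904
```

```bash
python3 -c "
from h import *
delta([.4194,-.3323,.041],bot.sense()['tcp_rot'][2])"
```

```text
tcp [ 0.412  -0.3287  0.1778] [-3.086  -0.0069  0.7199] gap 0.0904 F [-1.1  0.3  0.1] q6 0.04 t 17.95
shift now-axes [0.0032 0.0076 0.1368] after-turn axes [0.0032 0.0076 0.1368] turn deg 0.0
```

Emit:
{"fn": "arm_command", "kwargs": {"commands": [[0,0,-0.045,0,95],[0,0,-0.05,0,95],[0,0,-0.05,0,95],[0,0,-0.05,0,95]]}}

```text
time_s: 18.35
tcp_pos: [0.4168, -0.3365, 0.3681]
tcp_rot: [-3.064, -0.007, 0.73]
wrist_force: [1.0, -0.3, 0.4]
finger_gap: 0.0902
```

```bash
python3 -c "
from h import *
delta([.4194,-.3323,.041],bot.sense()['tcp_rot'][2])"
```

```text
tcp [ 0.4168 -0.3365  0.3681] [-3.0645 -0.0066  0.7297] gap 0.0902 F [ 1.  -0.3  0.4] q6 0.032 t 18.35
shift now-axes [ 0.0048 -0.0014  0.3271] after-turn axes [ 0.0048 -0.0014  0.3271] turn deg 0.0
```

```bash
cat >> h.py <<'E'
from scipy.spatial.transform import Rotation as Ro
def tilt():
    s=bot.sense(); z=Ro.from_euler('xyz',s['tcp_rot']).as_matrix()[:,2]; p=s['tcp_pos']; r=p[:2]/np.hypot(*p[:2])
    print('tool-z radial %.4f tang %.4f'%(z[:2]@r, z[:2]@[-r[1],r[0]]),'yaw',s['tcp_rot'][2].round(3),'q',s['qpos'].round(3))
E
python3 -c "
from h import *
tilt()"
```

```text
tool-z radial -0.0750 tang 0.0189 yaw 0.73 q [-0.808  0.267  1.469  0.009  1.482  0.032]
```

Emit:
{"fn": "arm_command", "kwargs": {"commands": [[0,0,0.05,0,95],[0,0,0.05,0,95],[0,0,0.05,0,95]]}}

```text
time_s: 18.65
tcp_pos: [0.4162, -0.334, 0.2291]
tcp_rot: [-3.092, -0.008, 0.738]
wrist_force: [0.9, -0.8, -0.9]
finger_gap: 0.0905
```

```bash
python3 -c "
from h import *
tilt()"
```

```text
tool-z radial -0.0482 tang 0.0157 yaw 0.738 q [-0.805  0.352  1.714  0.01   1.125  0.023]
```

Emit:
{"fn": "arm_command", "kwargs": {"commands": [[0,0,0,-8.5,95],[0,0,0,-8.5,95],[0,0,0,-8.5,95]]}}

```text
time_s: 18.95
tcp_pos: [0.4133, -0.331, 0.2193]
tcp_rot: [-3.085, -0.036, 1.193]
wrist_force: [0.1, -0.1, 0.4]
finger_gap: 0.0901
```

```bash
python3 -c "
from h import *
tilt();delta([.4194,-.3323,.041],bot.sense()['tcp_rot'][2])"
```

```text
tool-z radial -0.0647 tang 0.0178 yaw 1.193 q [-0.805  0.363  1.726  0.01   1.119 -0.433]
tcp [ 0.4133 -0.331   0.2193] [-3.0849 -0.036   1.1928] gap 0.0901 F [ 0.1 -0.1  0.4] q6 -0.433 t 18.95
shift now-axes [0.001  0.0061 0.1783] after-turn axes [0.001  0.0061 0.1783] turn deg 0.0
```

Emit:
{"fn": "arm_command", "kwargs": {"commands": [[0,0,-0.05,8,95],[0,0,-0.05,8,95],[0,0,-0.04,8,95],[0,0,0.05,0,95],[0,0,0.05,0,95],[0,0,0.05,0,95],[0,0,0.05,0,95],[0,0,0.04,0,95]]}}

```text
time_s: 19.75
tcp_pos: [0.4104, -0.3268, 0.1191]
tcp_rot: [-3.077, -0.011, 0.793]
wrist_force: [1.4, -0.5, -0.7]
finger_gap: 0.0903
```

```bash
python3 -c "
from h import *
tilt();delta([.4194,-.3323,.041],bot.sense()['tcp_rot'][2])"
```

```text
tool-z radial -0.0629 tang 0.0176 yaw 0.793 q [-0.804  0.478  1.851  0.012  0.877 -0.034]
tcp [ 0.4104 -0.3268  0.1191] [-3.0771 -0.0109  0.7929] gap 0.0903 F [ 1.4 -0.5 -0.7] q6 -0.034 t 19.75
shift now-axes [0.0024 0.0102 0.0781] after-turn axes [0.0024 0.0102 0.0781] turn deg 0.0
```

Emit:
{"fn": "arm_command", "kwargs": {"commands": [[0,0.05,0,0,95],[0,0.05,0,0,95],[0,0.05,0,0,95]]}}

```text
time_s: 20.05
tcp_pos: [0.5098, -0.4232, 0.0954]
tcp_rot: [-3.048, -0.012, 0.801]
wrist_force: [1.1, -1.2, 0.4]
finger_gap: 0.09
```

```bash
python3 -c "
from h import *
tilt();delta([.4194,-.3323,.041],bot.sense()['tcp_rot'][2])"
```

```text
tool-z radial -0.0922 tang 0.0193 yaw 0.801 q [-0.797  0.689  1.49   0.011  1.057 -0.033]
tcp [ 0.5098 -0.4232  0.0954] [-3.048  -0.0122  0.8012] gap 0.09 F [ 1.1 -1.2  0.4] q6 -0.033 t 20.05
shift now-axes [ 0.0023 -0.1282  0.0544] after-turn axes [ 0.0023 -0.1282  0.0544] turn deg 0.0
```

Emit:
{"fn": "arm_command", "kwargs": {"commands": [[0,-0.05,0,0,95],[0,-0.05,0,0,95],[0,-0.04,0,0,95]]}}

```text
time_s: 20.35
tcp_pos: [0.4185, -0.3368, 0.0957]
tcp_rot: [-3.049, -0.013, 0.808]
wrist_force: [0.2, -0.3, 0.1]
finger_gap: 0.0903
```

```bash
python3 -c "
from h import *
tilt();delta([.4194,-.3323,.041],bot.sense()['tcp_rot'][2])"
```

```text
tool-z radial -0.0907 tang 0.0206 yaw 0.808 q [-0.805  0.536  1.822  0.012  0.877 -0.051]
tcp [ 0.4185 -0.3368  0.0957] [-3.0493 -0.0129  0.8082] gap 0.0903 F [ 0.2 -0.3  0.1] q6 -0.051 t 20.35
shift now-axes [ 0.0039 -0.0025  0.0547] after-turn axes [ 0.0039 -0.0025  0.0547] turn deg 0.0
```

Emit:
{"fn": "arm_command", "kwargs": {"commands": [[0,0,0,0,95],[0,0,0,0,95],[0,0,0,0,95]]}}

```text
time_s: 20.65
tcp_pos: [0.4154, -0.3335, 0.0938]
tcp_rot: [-3.043, -0.014, 0.814]
wrist_force: [0.3, -0.7, -0.3]
finger_gap: 0.0906
```

```bash
python3 -c "
from h import *
tilt();print(bot.sense()['tcp_pos'],bot.sense()['joint_torque'].round(1))"
```

```text
tool-z radial -0.0973 tang 0.0215 yaw 0.814 q [-0.805  0.536  1.83   0.012  0.875 -0.057]
[ 0.41538387 -0.33352857  0.09379925] [  0.1 -57.7 -18.3   0.1   0.4  -0. ]
```

Emit:
{"fn": "arm_command", "kwargs": {"commands": [[0.04,0,0,0,95],[0.04,0,0,0,95],[0.04,0,0,0,95],[0.04,0,0,0,95]]}}

```text
time_s: 21.05
tcp_pos: [0.5292, -0.2195, 0.0949]
tcp_rot: [-3.044, -0.014, 0.81]
wrist_force: [0.6, -0.0, -0.2]
finger_gap: 0.0905
```

```bash
python3 -c "
from h import *
tilt();print(bot.sense()['tcp_pos'])"
```

```text
tool-z radial -0.0856 tang 0.0477 yaw 0.81 q [-0.527  0.577  1.736  0.045  0.92   0.205]
[ 0.52922799 -0.219538    0.09486746]
```

Translating keeps the tilt, while turning rows and upward or outward lag tilt the tool towards the base, now about 0.09 rad. A camera call lets a row settle onto its target. So I go up with settling pauses and down without, which should restore the vertical.

Emit:
{"fn": "arm_command", "kwargs": {"commands": [[-0.045,0,0,0,95],[-0.045,0,0,0,95],[-0.04,0,0,0,95]]}}

```text
time_s: 21.35
tcp_pos: [0.4495, -0.3066, 0.0917]
tcp_rot: [-3.047, -0.016, 0.836]
wrist_force: [0.2, -0.1, 0.4]
finger_gap: 0.0904
```

Emit:
{"fn": "arm_command", "kwargs": {"commands": [[0,0,-0.05,0,95]]}}

```text
time_s: 21.45
tcp_pos: [0.4491, -0.3115, 0.1371]
tcp_rot: [-3.037, -0.015, 0.834]
wrist_force: [0.9, 0.2, 0.5]
finger_gap: 0.0903
```

```bash
python3 -c "
from h import *
tilt();cap('top');cap('top');tilt()"
```

```text
tool-z radial -0.1011 tang 0.0284 yaw 0.834 q [-0.735  0.496  1.755  0.018  0.995 -0.01 ]
tool-z radial -0.0839 tang 0.0270 yaw 0.835 q [-0.732  0.486  1.745  0.019  0.998 -0.007]
```

Emit:
{"fn": "arm_command", "kwargs": {"commands": [[0,0,-0.05,0,95]]}}

```text
time_s: 21.65
tcp_pos: [0.4557, -0.3157, 0.1878]
tcp_rot: [-3.048, -0.016, 0.835]
wrist_force: [1.2, -0.3, 1.1]
finger_gap: 0.0903
```

```bash
python3 -c "
from h import *
cap('top');cap('top');tilt()"
```

```text
tool-z radial -0.0752 tang 0.0257 yaw 0.835 q [-0.733  0.434  1.679  0.018  1.106 -0.007]
```

Emit:
{"fn": "arm_command", "kwargs": {"commands": [[0,0,-0.05,0,95]]}}

```text
time_s: 21.85
tcp_pos: [0.4603, -0.3203, 0.237]
tcp_rot: [-3.056, -0.016, 0.836]
wrist_force: [1.3, -1.0, 0.2]
finger_gap: 0.0901
```

```bash
python3 -c "
from h import *
cap('top');cap('top');tilt()"
```

```text
tool-z radial -0.0666 tang 0.0245 yaw 0.836 q [-0.734  0.392  1.606  0.017  1.213 -0.006]
```

Emit:
{"fn": "arm_command", "kwargs": {"commands": [[0,0,0.05,0,95],[0,0,0.05,0,95],[0,0,0.05,0,95]]}}

```text
time_s: 22.25
tcp_pos: [0.4633, -0.3185, 0.0983]
tcp_rot: [-3.093, -0.016, 0.839]
wrist_force: [0.3, -0.3, -0.8]
finger_gap: 0.0901
```

```bash
python3 -c "
from h import *
tilt();delta([.4194,-.3323,.041],bot.sense()['tcp_rot'][2])"
```

```text
tool-z radial -0.0463 tang 0.0224 yaw 0.839 q [-0.728  0.545  1.788  0.022  0.857 -0.011]
tcp [ 0.4633 -0.3185  0.0983] [-3.0928 -0.0162  0.8392] gap 0.0901 F [ 0.3 -0.3 -0.8] q6 -0.011 t 22.25
shift now-axes [-0.0396 -0.0235  0.0573] after-turn axes [-0.0396 -0.0235  0.0573] turn deg 0.0
```

Works: 0.10 → 0.046 rad. One more cycle, ending over the nest.

Emit:
{"fn": "arm_command", "kwargs": {"commands": [[-0.02,-0.015,-0.04,0,95]]}}

```text
time_s: 22.35
tcp_pos: [0.4373, -0.3212, 0.1218]
tcp_rot: [-3.065, -0.017, 0.841]
wrist_force: [-0.6, 0.2, 2.3]
finger_gap: 0.0901
```

```bash
python3 -c "
from h import *
cap('top');cap('top');tilt()"
```

```text
tool-z radial -0.0500 tang 0.0209 yaw 0.839 q [-0.767  0.476  1.788  0.018  0.929 -0.047]
```

Emit:
{"fn": "arm_command", "kwargs": {"commands": [[-0.02,-0.015,-0.04,0,95]]}}

```text
time_s: 22.55
tcp_pos: [0.4164, -0.3319, 0.1743]
tcp_rot: [-3.084, -0.017, 0.841]
wrist_force: [-0.6, -0.2, 0.6]
finger_gap: 0.0905
```

```bash
python3 -c "
from h import *
cap('top');cap('top');tilt()"
```

```text
tool-z radial -0.0441 tang 0.0179 yaw 0.839 q [-0.807  0.403  1.776  0.014  1.009 -0.083]
```

Emit:
{"fn": "arm_command", "kwargs": {"commands": [[0,0,0.05,0,95],[0,0,0.045,0,95]]}}

```text
time_s: 22.85
tcp_pos: [0.4183, -0.3347, 0.0909]
tcp_rot: [-3.116, -0.014, 0.839]
wrist_force: [1.2, -0.2, -1.5]
finger_gap: 0.0903
```

```bash
python3 -c "
from h import *
cap('top');cap('top');tilt();delta([.4194,-.3323,.041],bot.sense()['tcp_rot'][2])"
```

```text
tool-z radial -0.0353 tang 0.0170 yaw 0.839 q [-0.804  0.523  1.877  0.017  0.779 -0.086]
tcp [ 0.4165 -0.3326  0.0876] [-3.1054 -0.0149  0.839 ] gap 0.0902 F [-0.1  0.8  1.1] q6 -0.086 t 22.95
shift now-axes [0.0022 0.0019 0.0466] after-turn axes [0.0022 0.0019 0.0466] turn deg 0.0
```

Emit:
{"fn": "arm_command", "kwargs": {"commands": [[0.0022,0.0019,0.025,0,95],[0,0,0.022,0,95]], "squeeze": 35}}

```text
time_s: 23.15
tcp_pos: [0.4214, -0.3324, 0.0438]
tcp_rot: [-3.112, -0.015, 0.84]
wrist_force: [-0.2, -1.4, -0.0]
finger_gap: 0.0903
```

```bash
python3 -c "
from h import *
cap('top');cap('top');tilt();delta([.4194,-.3323,.041],bot.sense()['tcp_rot'][2])"
```

```text
tool-z radial -0.0316 tang 0.0168 yaw 0.84 q [-0.798  0.595  1.904  0.02   0.677 -0.083]
tcp [ 0.4206 -0.3318  0.0428] [-3.109  -0.0148  0.8398] gap 0.0904 F [-0.1 -0.4  0.2] q6 -0.083 t 23.25
shift now-axes [-0.0012 -0.0006  0.0018] after-turn axes [-0.0012 -0.0006  0.0018] turn deg 0.0
```

Emit:
{"fn": "arm_command", "kwargs": {"commands": [[-0.001,-0.0005,0.001,0,40],[0,0,0,0,40]]}}

```text
time_s: 23.45
tcp_pos: [0.4209, -0.3332, 0.0448]
tcp_rot: [-3.112, -0.015, 0.84]
wrist_force: [0.4, 0.1, -0.1]
finger_gap: 0.0797
```

```bash
python3 -c "
from h import *
for i in range(12): cap('top')
tilt();delta([.4194,-.3323,.041],bot.sense()['tcp_rot'][2]);print(bot.sense()['torque'])"
```

```text
tool-z radial -0.0279 tang 0.0164 yaw 0.84 q [-0.799  0.594  1.903  0.02   0.675 -0.085]
tcp [ 0.4211 -0.3334  0.0435] [-3.1128 -0.0146  0.8402] gap 0.0416 F [ 3.4 -2.7 -0.1] q6 -0.085 t 24.05
shift now-axes [-0.0003 -0.002   0.0025] after-turn axes [-0.0003 -0.002   0.0025] turn deg 0.0
[-0.70649391 -0.81810319 -0.04163073]
```

Emit:
{"fn": "arm_command", "kwargs": {"commands": [[0,0,0,-8,40],[0,0,0,-8,40],[0,0,0,-8,40],[0,0,0,-8,40]]}}

```text
time_s: 24.45
tcp_pos: [0.4212, -0.3331, 0.0434]
tcp_rot: [-3.125, -0.029, 1.416]
wrist_force: [-1.0, -1.1, 1.5]
finger_gap: 0.0419
```

```bash
python3 -c "
from h import *
cap('top')
tilt();delta([.4194,-.3323,.041],bot.sense()['tcp_rot'][2]);print(bot.sense()['torque'])"
```

```text
tool-z radial -0.0284 tang 0.0171 yaw 1.425 q [-0.799  0.594  1.902  0.021  0.676 -0.67 ]
tcp [ 0.4212 -0.3331  0.0434] [-3.1255 -0.029   1.4246] gap 0.0414 F [-1.1 -0.4  0. ] q6 -0.67 t 24.5
shift now-axes [ 0.0005 -0.0019  0.0024] after-turn axes [ 0.0005 -0.0019  0.0024] turn deg 0.0
[-0.29094685 -0.03895983 -0.03206734]
```

Emit:
{"fn": "arm_command", "kwargs": {"commands": [[0,0,0,-8,40],[0,0,0,-8,40],[0,0,0,-8,40],[0,0,0,-8,40],[0,0,0,-8,40]]}}

```text
time_s: 25.0
tcp_pos: [0.4211, -0.3336, 0.0434]
tcp_rot: [3.135, -0.032, 2.126]
wrist_force: [1.7, -2.2, -3.2]
finger_gap: 0.0414
```

```bash
python3 -c "
from h import *
cap('top')
tilt();delta([.4194,-.3323,.041],2.95);print(bot.sense()['torque'])"
```

```text
tool-z radial -0.0280 tang 0.0169 yaw 2.135 q [-0.8    0.594  1.902  0.021  0.675 -1.381]
tcp [ 0.4212 -0.3336  0.0434] [ 3.1349 -0.032   2.1354] gap 0.0417 F [ 0.3 -3.7  0.6] q6 -1.381 t 25.05
shift now-axes [ 0.0021 -0.0008  0.0024] after-turn axes [0.002  0.0009 0.0024] turn deg -46.67
[-0.72791352 -0.02936417 -0.23149952]
```

Emit:
{"fn": "arm_command", "kwargs": {"commands": [[0,0,0,-8,40],[0,0,0,-8,40],[0,0,0,-8,40],[0,0,0,-8,40],[0,0,0,-8,40]]}}

```text
time_s: 25.55
tcp_pos: [0.4212, -0.3344, 0.0437]
tcp_rot: [3.117, -0.02, 2.829]
wrist_force: [0.8, -1.1, 0.5]
finger_gap: 0.0413
```

```bash
python3 -c "
from h import *
cap('top')
tilt();delta([.4194,-.3323,.041],2.95);print(bot.sense()['torque'])"
```

```text
tool-z radial -0.0271 tang 0.0162 yaw 2.838 q [-0.801  0.594  1.901  0.02   0.675 -2.083]
tcp [ 0.4212 -0.3344  0.0437] [ 3.1168 -0.0195  2.838 ] gap 0.0412 F [ 1.6 -0.7  0.8] q6 -2.083 t 25.6
shift now-axes [0.0023 0.0015 0.0027] after-turn axes [0.0022 0.0017 0.0027] turn deg -6.42
[-0.12261961 -0.38732458  0.04800254]
```

Last bit, then release, rise with settling, and measure the bar.

Emit:
{"fn": "arm_command", "kwargs": {"commands": [[0,0,0,-6.5,40]]}}

```text
time_s: 25.7
tcp_pos: [0.4212, -0.3345, 0.0437]
tcp_rot: [3.115, -0.017, 2.946]
wrist_force: [-0.4, -2.8, 1.7]
finger_gap: 0.0415
```

```bash
python3 -c "
from h import *
cap('top');print(bot.sense()['tcp_rot'][2],bot.sense()['torque'])"
```

```text
2.9558906208089653 [-0.33738172 -0.26078997 -0.00598274]
```

Emit:
{"fn": "arm_command", "kwargs": {"commands": [[0,0,0,0,95]]}}

```text
time_s: 25.85
tcp_pos: [0.4209, -0.3342, 0.0436]
tcp_rot: [3.114, -0.017, 2.949]
wrist_force: [0.0, 0.4, 0.9]
finger_gap: 0.0456
```

```bash
python3 -c "
from h import *
for i in range(9): cap('top')
tilt()"
```

```text
tool-z radial -0.0272 tang 0.0160 yaw 2.955 q [-0.801  0.594  1.901  0.02   0.676 -2.2  ]
```

Emit:
{"fn": "arm_command", "kwargs": {"commands": [[0,0,-0.04,0,95]]}}

```text
time_s: 26.4
tcp_pos: [0.42, -0.3341, 0.0806]
tcp_rot: [3.11, -0.023, 2.954]
wrist_force: [0.0, -0.4, -0.2]
finger_gap: 0.087
```

```bash
python3 -c "
from h import *
cap('top');cap('top');tilt()"
```

```text
tool-z radial -0.0220 tang 0.0153 yaw 2.954 q [-0.801  0.528  1.868  0.018  0.769 -2.198]
```

Emit:
{"fn": "arm_command", "kwargs": {"commands": [[0,0,-0.05,0,95]]}}

```text
time_s: 26.6
tcp_pos: [0.4215, -0.3365, 0.1304]
tcp_rot: [3.113, -0.019, 2.954]
wrist_force: [-0.1, -0.7, 0.3]
finger_gap: 0.0898
```

```bash
python3 -c "
from h import *
cap('top');cap('top');tilt()"
```

```text
tool-z radial -0.0147 tang 0.0143 yaw 2.954 q [-0.803  0.458  1.82   0.016  0.88  -2.196]
```

Emit:
{"fn": "arm_command", "kwargs": {"commands": [[0,0,-0.05,0,95]]}}

```text
time_s: 26.8
tcp_pos: [0.4233, -0.339, 0.1803]
tcp_rot: [3.118, -0.012, 2.953]
wrist_force: [1.2, -0.7, -0.6]
finger_gap: 0.091
```

```bash
python3 -c "
from h import *
cap('top');tilt();polar((.4237,-.3346),-.265);delta([.4194,-.3323,.0139],-.265-np.pi/2)"
```

```text
tool-z radial -0.0084 tang 0.0134 yaw 2.954 q [-0.803  0.395  1.761  0.015  0.996 -2.194]
0.007 [71, 74, 72, 70, 70, 69, 70, 69, 67, 65, 66, 67, 67, 67, 68, 64, 59, 56, 53, 50, 47, 44, 45, 46, 45, 46, 56, 61, 73, 95, 117, 134, 153, 140, 108, 76, 63, 54, 49, 49, 51, 53, 56, 59, 62, 62, 63, 65, 67, 68, 67, 66, 66, 66, 66, 68, 68, 67, 66, 68]
0.01 [71, 72, 72, 72, 72, 76, 75, 72, 71, 68, 65, 63, 60, 57, 56, 55, 52, 51, 53, 50, 48, 47, 47, 45, 43, 42, 42, 43, 41, 48, 58, 86, 115, 139, 123, 78, 57, 48, 47, 49, 52, 53, 55, 56, 59, 61, 61, 72, 85, 103, 96, 76, 75, 83, 102, 106, 96, 82, 73, 70]
0.013 [108, 102, 73, 72, 91, 132, 166, 145, 122, 76, 58, 56, 56, 56, 54, 51, 56, 54, 49, 47, 47, 46, 44, 44, 43, 42, 42, 43, 42, 44, 44, 51, 72, 97, 89, 65, 48, 46, 48, 46, 48, 48, 51, 56, 61, 63, 68, 109, 170, 201, 133, 107, 81, 116, 189, 215, 191, 151, 85, 96]
0.016 [139, 134, 91, 69, 79, 108, 103, 84, 61, 55, 52, 52, 59, 62, 63, 58, 55, 53, 50, 48, 47, 44, 43, 47, 42, 41, 38, 42, 43, 38, 42, 46, 70, 105, 105, 76, 51, 44, 50, 50, 48, 46, 47, 49, 58, 62, 62, 93, 176, 227, 192, 120, 74, 98, 168, 201, 175, 106, 77, 105]
0.0185 [107, 128, 144, 131, 122, 137, 135, 74, 53, 51, 54, 54, 56, 55, 55, 53, 53, 51, 49, 49, 46, 46, 45, 40, 39, 39, 36, 39, 38, 40, 41, 40, 50, 102, 104, 96, 57, 43, 46, 49, 49, 49, 49, 48, 52, 56, 62, 60, 81, 113, 111, 80, 63, 71, 106, 110, 96, 69, 66, 87]
tcp [ 0.4263 -0.342   0.1879] [3.1268e+00 2.0000e-04 2.9536e+00] gap 0.0901 F [ 0.7  0.3 -0.7] q6 -2.194 t 26.9
shift now-axes [0.0086 0.0083 0.174 ] after-turn axes [-0.0076  0.0092  0.174 ] turn deg -85.59
```

The bar extrapolates to about 211°, so the sleeve is on 7. The box keeps still. Now I turn the gripper +94° to grip the short faces, then restore the vertical again.

Emit:
{"fn": "arm_command", "kwargs": {"commands": [[0,0,0.01,8.5,95],[0,0,0.01,8.5,95],[0,0,0.01,8.5,95],[0,0,0.01,8.5,95],[0,0,0.01,8.5,95],[0,0,0.01,8.5,95],[0,0,0,8.5,95],[0,0,0,8.5,95],[0,0,0,8.5,95],[0,0,0,8.5,95],[0,0,0,8,95]]}}

```text
time_s: 28.0
tcp_pos: [0.4254, -0.3399, 0.1186]
tcp_rot: [-3.141, -0.015, 1.303]
wrist_force: [0.0, 0.2, 0.1]
finger_gap: 0.0903
```

```bash
python3 -c "
from h import *
cap('top');cap('top');tilt();delta([.4194,-.3323,.0139],-.265-np.pi/2)"
```

```text
tool-z radial -0.0064 tang 0.0133 yaw 1.307 q [-0.802  0.482  1.842  0.017  0.826 -0.55 ]
tcp [ 0.4254 -0.3399  0.1187] [-3.141  -0.0148  1.307 ] gap 0.0903 F [-0.1  0.2  0.4] q6 -0.55 t 28.1
shift now-axes [ 0.0058 -0.0078  0.1048] after-turn axes [ 0.0057 -0.0078  0.1048] turn deg 0.07
```

Emit:
{"fn": "arm_command", "kwargs": {"commands": [[0.0058,-0.0078,0.03,0,95],[0,0,0.03,0,95],[0,0,0.02,0,95]], "squeeze": 35}}

```text
time_s: 28.4
tcp_pos: [0.4208, -0.3321, 0.0381]
tcp_rot: [3.136, -0.011, 1.321]
wrist_force: [-0.6, -0.3, -0.8]
finger_gap: 0.0907
```

```bash
python3 -c "
from h import *
cap('top');cap('top');tilt();delta([.4194,-.3323,.0145],-.265-np.pi/2)"
```

```text
tool-z radial -0.0034 tang 0.0129 yaw 1.32 q [-0.798  0.595  1.928  0.021  0.623 -0.565]
tcp [ 0.42   -0.3314  0.0374] [ 3.1395 -0.0132  1.3202] gap 0.0904 F [0.2 0.5 0.5] q6 -0.565 t 28.5
shift now-axes [-0.001  -0.0004  0.0229] after-turn axes [-0.001  -0.0004  0.0229] turn deg 0.82
```

Emit:
{"fn": "arm_command", "kwargs": {"commands": [[0,0,0.013,0.8,95],[0,0,0.009,0,95]]}}

```text
time_s: 28.7
tcp_pos: [0.4209, -0.3319, 0.0164]
tcp_rot: [3.138, -0.012, 1.311]
wrist_force: [0.2, 0.3, -0.8]
finger_gap: 0.0902
```

```bash
python3 -c "
from h import *
cap('top');cap('top');tilt();delta([.4194,-.3323,.0145],-.265-np.pi/2)"
```

```text
tool-z radial -0.0019 tang 0.0127 yaw 1.311 q [-0.798  0.631  1.939  0.023  0.575 -0.557]
tcp [ 0.4208 -0.3318  0.0162] [ 3.1383 -0.0124  1.3109] gap 0.0903 F [0.  0.1 0.5] q6 -0.557 t 28.8
shift now-axes [-0.0009 -0.0012  0.0017] after-turn axes [-0.0009 -0.0012  0.0017] turn deg 0.29
```

Emit:
{"fn": "arm_command", "kwargs": {"commands": [[0,0,0,0,45]]}}

```text
time_s: 28.9
tcp_pos: [0.421, -0.332, 0.0168]
tcp_rot: [3.138, -0.012, 1.312]
wrist_force: [0.6, -0.9, -0.3]
finger_gap: 0.0864
```

```bash
python3 -c "
from h import *
for i in range(12): cap('top')
tilt();delta([.4194,-.3323,.0145],-.265-np.pi/2)"
```

```text
tool-z radial -0.0003 tang 0.0126 yaw 1.311 q [-0.798  0.631  1.938  0.023  0.575 -0.557]
tcp [ 0.4213 -0.3322  0.0166] [ 3.1369 -0.0117  1.311 ] gap 0.062 F [ 4.  -1.   5.4] q6 -0.557 t 29.5
shift now-axes [-0.0006 -0.0018  0.0021] after-turn axes [-0.0006 -0.0018  0.0021] turn deg 0.3
```

The box is held across its short faces (gap 62.0 mm, TCP z 0.0166 when seated). Lifting and going towards the dock.

Emit:
{"fn": "arm_command", "kwargs": {"commands": [[0,0,-0.006,0,45],[0,0,-0.015,0,45],[0,0,-0.03,0,45],[0,0,-0.04,0,45],[0,0,-0.04,0,45],[0,0,-0.03,0,45]], "squeeze": 45}}

```text
time_s: 30.1
tcp_pos: [0.4157, -0.33, 0.1776]
tcp_rot: [-3.128, -0.022, 1.311]
wrist_force: [0.4, -0.7, -3.6]
finger_gap: 0.0619
```

```bash
python3 -c "
from h import *
cap('top');cap('top');tilt();delta([.46,0,.17],.075-np.pi/2)
polar((.4237,-.3346),-.265,.084+.15) if 0 else None"
```

```text
tool-z radial -0.0154 tang 0.0137 yaw 1.311 q [-0.802  0.392  1.802  0.014  0.965 -0.55 ]
tcp [ 0.4168 -0.3311  0.1791] [-3.1329 -0.0187  1.3113] gap 0.0613 F [ 0.4 -0.6 -3.4] q6 -0.55 t 30.2
shift now-axes [ 0.3311 -0.0432  0.0091] after-turn axes [0.327  0.0679 0.0091] turn deg -19.17
```

Emit:
{"fn": "arm_command", "kwargs": {"commands": [[0.03,-0.004,0,0,45],[0.045,-0.006,0,0,45],[0.048,-0.006,0,0,45],[0.048,-0.006,0,0,45],[0.048,-0.006,0,0,45],[0.048,-0.006,0,0,45],[0.048,-0.006,0,0,45]]}}

```text
time_s: 30.9
tcp_pos: [0.4527, -0.009, 0.1767]
tcp_rot: [-3.114, -0.02, 1.302]
wrist_force: [0.6, -0.2, -3.2]
finger_gap: 0.0613
```

```bash
python3 -c "
from h import *
cap('top');cap('top');tilt();delta([.4137,.3043,.15],.075-np.pi/2)"
```

```text
tool-z radial -0.0218 tang 0.0270 yaw 1.308 q [-0.174  0.289  1.98   0.03   0.898  0.07 ]
tcp [ 0.4527 -0.0061  0.1767] [-3.1138 -0.0208  1.3076] gap 0.0619 F [-0.4 -0.4 -4.2] q6 0.07 t 31.0
shift now-axes [ 0.2895 -0.1184  0.0267] after-turn axes [ 0.3124 -0.0156  0.0267] turn deg -19.38
```

Emit:
{"fn": "arm_command", "kwargs": {"commands": [[0.03,-0.012,0,0,45],[0.045,-0.018,0,0,45],[0.045,-0.018,0,0,45],[0.045,-0.018,0,0,45],[0.045,-0.018,0,0,45],[0.045,-0.018,0,0,45],[0.035,-0.014,0,0,45],[0,0,0,-6.5,45],[0,0,0,-6.5,45],[0,0,0,-6,45]]}}

```text
time_s: 32.0
tcp_pos: [0.4053, 0.3119, 0.171]
tcp_rot: [-3.094, -0.019, 1.649]
wrist_force: [-0.5, -0.4, -3.5]
finger_gap: 0.0615
```

```bash
python3 -c "
from h import *
cap('top');cap('top');tilt();delta([.4137,.3043,.09],.075-np.pi/2)"
```

```text
tool-z radial -0.0289 tang 0.0421 yaw 1.646 q [0.505 0.379 1.851 0.046 0.947 0.402]
tcp [0.4055 0.3116 0.1711] [-3.0944 -0.0193  1.6457] gap 0.0616 F [-0.8  0.5 -3.1] q6 0.402 t 32.1
shift now-axes [-0.0079  0.0077  0.0811] after-turn axes [-0.0079  0.0077  0.0811] turn deg -0.01
```

Emit:
{"fn": "arm_command", "kwargs": {"commands": [[-0.004,0.004,0.035,0,45],[-0.004,0.004,0.035,0,45],[0,0,0.025,0,45]]}}

```text
time_s: 32.4
tcp_pos: [0.4108, 0.3047, 0.0741]
tcp_rot: [-3.098, -0.02, 1.634]
wrist_force: [1.1, 0.8, -2.8]
finger_gap: 0.0617
```

```bash
python3 -c "
from h import *
cap('top');cap('top');tilt();delta([.4137,.3043,.0166],.075-np.pi/2)
c=cap('side');im=c['color'][:,:,::-1];a=im[90:190,140:240];cv2.imwrite('pics/k.png',cv2.resize(a,(600,600),interpolation=cv2.INTER_CUBIC))
y=.075;g=np.array([np.sin(y),-np.cos(y),0]);f=np.array([np.cos(y),np.sin(y),0]);q=lambda p:((proj(c,p)-[140,90])*6).round()
B=np.array([.4137,.3043,0]);T=bot.sense()['tcp_pos']-[0,0,.0086]
print('plate',[q(B+a*.056*f+b*.048*g+[0,0,.008]) for a,b in((1,1),(1,-1),(-1,-1),(-1,1))])
print('near wall top',[q(B+a*.033*f+.031*g+[0,0,.059]) for a in(-1,1)])
print('box bot near,top near',[q(T+a*.031*f+.023*g+[0,0,h]) for h in (0,.04) for a in(-1,1)])
"
```

```text
tool-z radial -0.0307 tang 0.0415 yaw 1.635 q [0.489 0.52  1.947 0.056 0.712 0.382]
tcp [0.4094 0.3043 0.0731] [-3.0932 -0.0181  1.6349] gap 0.0617 F [-0.9 -0.  -2.8] q6 0.382 t 32.5
shift now-axes [-0.0002  0.0043  0.0565] after-turn axes [-0.0003  0.0043  0.0565] turn deg -0.62
plate [array([360., 389.]), array([325., 279.]), array([108., 319.]), array([130., 433.])]
near wall top [array([155., 318.]), array([294., 292.])]
box bot near,top near [array([147., 295.]), array([278., 271.]), array([132., 223.]), array([266., 200.])]
```

Emit:
{"fn": "arm_command", "kwargs": {"commands": [[0,0.0043,0.004,-0.6,45],[0,0,0.012,0,45]]}}

```text
time_s: 32.75
tcp_pos: [0.4159, 0.3061, 0.0611]
tcp_rot: [-3.101, -0.022, 1.645]
wrist_force: [0.0, 0.0, -3.3]
finger_gap: 0.0619
```

```bash
python3 -c "
from h import *
cap('top');cap('top');tilt();delta([.4137,.3043,.0166],.075-np.pi/2)"
```

```text
tool-z radial -0.0274 tang 0.0409 yaw 1.645 q [0.487 0.546 1.948 0.058 0.682 0.367]
tcp [0.4142 0.3055 0.0594] [-3.0966 -0.02    1.6448] gap 0.0616 F [ 0.4 -0.7 -2.3] q6 0.367 t 32.85
shift now-axes [-0.0011 -0.0006  0.0428] after-turn axes [-0.0011 -0.0006  0.0428] turn deg -0.06
```

Emit:
{"fn": "arm_command", "kwargs": {"commands": [[-0.001,0,0.01,0,45],[0,0,0.01,0,45]]}}

```text
time_s: 33.05
tcp_pos: [0.414, 0.3052, 0.0396]
tcp_rot: [-3.099, -0.021, 1.645]
wrist_force: [0.7, 0.0, -3.0]
finger_gap: 0.0617
```

```bash
python3 -c "
from h import *
cap('top');cap('top');tilt();delta([.4137,.3043,.0166],.075-np.pi/2)"
```

```text
tool-z radial -0.0269 tang 0.0408 yaw 1.645 q [0.487 0.58  1.963 0.062 0.632 0.362]
tcp [0.4134 0.305  0.0388] [-3.0971 -0.0202  1.6446] gap 0.0618 F [-0.2  0.2 -3.2] q6 0.362 t 33.15
shift now-axes [-0.0007  0.0003  0.0222] after-turn axes [-0.0007  0.0003  0.0222] turn deg -0.07
```

Emit:
{"fn": "arm_command", "kwargs": {"commands": [[0,0.0005,0.008,0,45],[0,0.0005,0.005,0,45]]}}

```text
time_s: 33.35
tcp_pos: [0.4144, 0.3056, 0.0255]
tcp_rot: [-3.099, -0.021, 1.645]
wrist_force: [3.2, 0.1, 0.9]
finger_gap: 0.0616
```

```bash
python3 -c "
from h import *
cap('top');cap('top');tilt();delta([.4137,.3043,.0166],.075-np.pi/2)"
```

```text
tool-z radial -0.0253 tang 0.0404 yaw 1.645 q [0.487 0.603 1.969 0.064 0.601 0.359]
tcp [0.4146 0.3056 0.0255] [-3.0987 -0.0208  1.6446] gap 0.0617 F [ 1.1 -0.8 -3. ] q6 0.359 t 33.45
shift now-axes [-0.0012 -0.001   0.0089] after-turn axes [-0.0012 -0.001   0.0089] turn deg -0.07
```

Emit:
{"fn": "arm_command", "kwargs": {"commands": [[0,0,0.003,0,45]]}}

```text
time_s: 33.55
tcp_pos: [0.4155, 0.3061, 0.0229]
tcp_rot: [-3.101, -0.022, 1.645]
wrist_force: [6.1, -0.6, 5.3]
finger_gap: 0.0619
```

```bash
python3 -c "
from h import *
cap('top');cap('top');tilt();delta([.4137,.3043,.0166],.075-np.pi/2)"
```

```text
tool-z radial -0.0223 tang 0.0397 yaw 1.645 q [0.487 0.609 1.969 0.064 0.593 0.358]
tcp [0.4158 0.3061 0.0227] [-3.1016 -0.0218  1.6448] gap 0.0617 F [ 4.9  0.2 -3.9] q6 0.358 t 33.65
shift now-axes [-0.0017 -0.0022  0.0061] after-turn axes [-0.0017 -0.0022  0.0061] turn deg -0.06
```

Emit:
{"fn": "arm_command", "kwargs": {"commands": [[0,0.001,0.003,0,45]]}}

```text
time_s: 33.75
tcp_pos: [0.4168, 0.3063, 0.0198]
tcp_rot: [-3.102, -0.022, 1.645]
wrist_force: [-0.8, -0.2, -3.4]
finger_gap: 0.0618
```

```bash
python3 -c "
from h import *
cap('top');cap('top');tilt();delta([.4137,.3043,.0166],.075-np.pi/2)"
```

```text
tool-z radial -0.0234 tang 0.0399 yaw 1.645 q [0.486 0.615 1.969 0.065 0.587 0.357]
tcp [0.4163 0.3061 0.0192] [-3.1006 -0.0214  1.6447] gap 0.0619 F [ 1.   0.2 -3. ] q6 0.357 t 33.85
shift now-axes [-0.0016 -0.0027  0.0026] after-turn axes [-0.0016 -0.0027  0.0026] turn deg -0.06
```

Emit:
{"fn": "arm_command", "kwargs": {"commands": [[0,0,0.0025,0,45]]}}

```text
time_s: 33.95
tcp_pos: [0.4161, 0.3064, 0.0173]
tcp_rot: [-3.101, -0.022, 1.645]
wrist_force: [-9.2, -0.1, 37.0]
finger_gap: 0.0615
```

```bash
python3 -c "
from h import *
cap('top');cap('top');tilt();delta([.4137,.3043,.0166],.075-np.pi/2)"
```

```text
tool-z radial -0.0229 tang 0.0401 yaw 1.645 q [0.487 0.618 1.971 0.066 0.582 0.356]
tcp [0.4161 0.3063 0.0173] [-3.1009 -0.0218  1.6448] gap 0.0621 F [-1.7  0.8  8.7] q6 0.356 t 34.05
shift now-axes [-0.0019 -0.0025  0.0007] after-turn axes [-0.0018 -0.0025  0.0007] turn deg -0.05
```

Contact force at the floor with z 0.0173 (seated would be 0.0166). Releasing and rising.

Emit:
{"fn": "arm_command", "kwargs": {"commands": [[0,0,0,0,95]]}}

```text
time_s: 34.15
tcp_pos: [0.4158, 0.3063, 0.0175]
tcp_rot: [-3.101, -0.022, 1.645]
wrist_force: [0.3, -0.4, 0.3]
finger_gap: 0.0655
```

```bash
python3 -c "
from h import *
for i in range(9): cap('top')
tilt();delta([.4137,.3043,.0166],.075-np.pi/2)"
```

```text
tool-z radial -0.0230 tang 0.0401 yaw 1.645 q [0.486 0.618 1.971 0.066 0.582 0.356]
tcp [0.416  0.3063 0.0172] [-3.1007 -0.0217  1.6447] gap 0.0898 F [-0.4  0.1 -0.8] q6 0.356 t 34.6
shift now-axes [-0.0018 -0.0025  0.0006] after-turn axes [-0.0018 -0.0025  0.0006] turn deg -0.07
```

Emit:
{"fn": "arm_command", "kwargs": {"commands": [[0,0,-0.01,0,95],[0,0,-0.03,0,95],[0,0,-0.05,0,95],[0,0,-0.05,0,95],[0,0,-0.05,0,95],[0,0,-0.03,0,95]]}}

```text
time_s: 35.2
tcp_pos: [0.4238, 0.3009, 0.2425]
tcp_rot: [-3.093, -0.018, 1.644]
wrist_force: [0.3, -0.3, -0.3]
finger_gap: 0.0907
```

Emit:
{"fn": "arm_command", "kwargs": {"commands": [[-0.045,0,0,0,95],[-0.045,0,0,0,95],[-0.045,0,0,0,95],[-0.045,0,0,0,95],[-0.045,0,0,0,95],[-0.03,0,0,0,95]]}}

```text
time_s: 35.8
tcp_pos: [0.4434, 0.0416, 0.2476]
tcp_rot: [-3.109, -0.021, 1.652]
wrist_force: [0.4, -0.3, -0.3]
finger_gap: 0.09
```

```bash
python3 -c "
from h import *
delta([.4137,.3043,.0166],.075-np.pi/2)
c=cap('side');a=c['color'][:,:,::-1][100:180,140:220];t=cap('top');b=t['color'][:,:,::-1][209:269,115:175]
cv2.imwrite('pics/z.png',np.hstack([cv2.resize(a,(400,400),interpolation=cv2.INTER_CUBIC),cv2.resize(b,(400,400),interpolation=cv2.INTER_CUBIC)]))"
```

```text
tcp [0.4434 0.0416 0.2476] [-3.1087 -0.0209  1.6519] gap 0.09 F [ 0.4 -0.3 -0.3] q6 -0.155 t 35.8
shift now-axes [ 0.2642 -0.0083  0.231 ] after-turn axes [ 0.2641 -0.0099  0.231 ] turn deg 0.35
```

View pics/z.png

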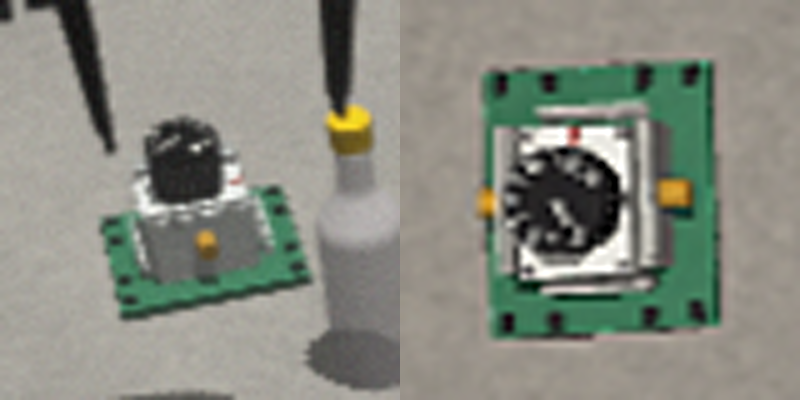

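Both views show the box upright in the dock pocket and the mark at the +x end. The bar points from (563,201) down-right to (573,223), near 210°. One numeric check of the bar, then hand in.

```bash
python3 -c "
from h import *
c=cap('top');im=c['color'].astype(np.float32).mean(2);s=400/60;A=np.arange(150,272,10)
for ct in((565,202),(563,200),(567,204)):
  w=ray(c,115+(ct[0]-400)/s,209+ct[1]/s,.084); print('ctr',w.round(4))
  for r in(.007,.01,.013):
    P=np.array([proj(c,[w[0]+r*np.cos(.075+np.radians(a)),w[1]+r*np.sin(.075+np.radians(a)),.084]) for a in A],np.float32)
    v=cv2.remap(im,P[None,:,0].copy(),P[None,:,1].copy(),cv2.INTER_LINEAR)[0]; print(r,'peak',A[v.argmax()],v.astype(int).tolist())
print('box ctr from top corners',np.mean([ray(c,115+(u-400)/s,209+v/s,.048)[:2] for u,v in((502,128),(638,122),(640,274),(520,280))],0),'mark',ray(c,115+173/s,209+134/s,.048)[:2])
"
```

```text
ctr [0.4116 0.3014 0.084 ]
0.007 peak 170 [86, 124, 130, 120, 100, 72, 47, 37, 34, 36, 39, 40, 40]
0.01 peak 200 [31, 35, 24, 12, 69, 122, 77, 41, 36, 38, 40, 40, 40]
0.013 peak 200 [96, 85, 31, 39, 107, 116, 74, 37, 31, 35, 32, 29, 33]
ctr [0.4124 0.3023 0.084 ]
0.007 peak 170 [68, 102, 139, 124, 109, 79, 51, 33, 34, 37, 39, 40, 41]
0.01 peak 200 [30, 38, 51, 41, 52, 94, 65, 38, 36, 38, 40, 40, 39]
0.013 peak 200 [80, 82, 48, 29, 68, 130, 96, 48, 34, 39, 39, 35, 37]
ctr [0.4108 0.3006 0.084 ]
0.007 peak 160 [109, 119, 100, 88, 85, 67, 49, 39, 34, 36, 38, 40, 40]
0.01 peak 200 [33, 31, 22, 31, 112, 122, 83, 47, 35, 38, 41, 41, 41]
0.013 peak 190 [109, 58, 36, 67, 138, 98, 52, 29, 26, 28, 25, 21, 26]
box ctr from top corners [0.41247504 0.30593862] mark [0.4396837 0.3083497]
```

With the axis taken from the box (0.4125, 0.3055), the bar lies at about 213° from the index: value 7. The box centre is within 2 mm of the dock centre. Handing in.

```bash
python3 -c "
from cell import bot
print(bot.job_done())"
```

```text
the job is handed in; nothing more can be done
None
```

The attenuator is in the green dock's pocket with its sleeve on 7, and I handed the job in at about 36 s of the 72 s allowed. No verdict was reported.

**What I did:** I gripped the box across its long faces, lifted it out of the caddy and set it in the nest. There I turned the sleeve to 7 and let go. I then regripped the box across its short faces, lowered it into the dock, released it and moved clear.

**Last checks:**
- **Seating:** The last picture shows the box upright between the dock walls. Its measured centre is about 2 mm from the dock's centre. The floor contact came within 1 mm of the height expected for a full seat.
- **Sleeve:** In the nest the bar measured about 211° from the index, where 7 is 210°. In the dock it was about 213° with the axis taken from the box outline. My first reading there, about 200°, used a sleeve centre read by eye and disagreed.
- **Bystanders:** The arm felt no unexpected contact, but I did not measure the bystanders' positions again at the end.

**What went wrong on the way:**
- **First grasp:** The fingertips stood about 22 mm higher than the reported TCP implied. The first close therefore landed on the sleeve and the second on the caddy's sills, before the box was gripped.
- **First sleeve turn:** The light grip slipped and the sleeve reached only 3. I regripped harder and better centred, and finished the turn.
- **Tilt:** The tool drifted up to 0.1 rad off vertical and I brought most of that back. It was still about 0.05 rad off when I released the box in the dock.

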